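# Reassemble the weekly pill organizer on the lazy Susan

## Task

Put the weekly pill organizer back together in its orange cradle on the lazy Susan: lay the blue tray (night) in first, then the green one (noon) on it, then the yellow one (morning), and last the orange cover with its black handle up. Set each one down squarely over the one below and let go of it before fetching the next. Leave the white spare tray, the pinch bowl and the three pill bottles where they are.

Things in the scene. Friction and masses are not known exactly. Their poses are not given: they have to be found in the camera images.
- tray_blue_center (a point): Blue weekly pill tray with seven closed lids in a row, a closed box 140 mm long (its x), 34 mm wide (its y), 24 mm high (its z), 40 to 85 g, flat top and bottom, the same either way round; lying flat on the counter at the start. The point is its centre, half-way up.
- tray_green_center (a point): Green weekly pill tray with seven closed lids in a row, a closed box 140 mm long (its x), 34 mm wide (its y), 24 mm high (its z), 40 to 85 g, flat top and bottom, the same either way round; lying flat on the counter at the start. The point is its centre, half-way up.
- tray_yellow_center (a point): Yellow weekly pill tray with seven closed lids in a row, a closed box 140 mm long (its x), 34 mm wide (its y), 24 mm high (its z), 40 to 85 g, flat top and bottom, the same either way round; lying flat on the counter at the start. The point is its centre, half-way up.
- cover_handle (a point): Orange flat cover, black handle bar on top, 35 to 70 g, 34 mm high in all. Plate 140 mm long (x), 34 mm wide (y), 6 mm thick; handle 60 mm long (x), 14 mm wide (y), rising 28 mm above the plate's middle; same either way round. The point is 20 mm above the plate's underside, half-way up the handle. Lies on the counter, handle up.
- cradle (a point): Orange cradle fixed on the black lazy Susan (disc 220 mm across, top 28 mm above the counter, turns stiffly, 0.35 N m). Origin: centre of its underside, on the disc's top and axis. Floor 166 mm long (x), 44 mm wide (y), 6 mm thick; at each x end a wall 58 mm high, then a lip flared outwards up to 71 mm; 150 mm between the walls; long sides open. Any yaw from -1.2 to 1.2 rad.
- tray_white_center (a point): White spare weekly pill tray with seven closed lids in a row, a closed box 140 mm long (its x), 34 mm wide (its y), 24 mm high (its z), 40 to 85 g, flat top and bottom, the same either way round; lying flat on the counter at the start. The point is its centre, half-way up. To be left alone.
- pinch_bowl: Small round white ceramic bowl, 76 mm across, 32 mm high; origin at the centre of its underside. To be left alone.
- pill_bottle1: Amber pill bottle with white twist cap, 36 mm across, 66 mm high; origin at the centre of its underside. To be left alone.
- pill_bottle2: Amber pill bottle with white twist cap, 36 mm across, 66 mm high; origin at the centre of its underside. To be left alone.
- pill_bottle3: Amber pill bottle with white twist cap, 36 mm across, 66 mm high; origin at the centre of its underside. To be left alone.
There are look-alikes about, which are no part of the job. There is more than one size of the part that bears tray_green_center; the job needs the smaller.

How it is judged:
By the outcome, as a careful person would: the job done as asked, in the order asked, and still so for the second after the job is handed in, with the robot touching nothing.
It also fails if it takes over 120 s, if anything falls off the work surface, if the arm or the gripper's body presses on something with over 40 N, if the wrist force passes 120 N, or if a joint passes its speed limit or range.

## Robot

A 7-joint arm with a two-finger parallel gripper is mounted at the origin on the work surface. World frame = base frame: x ahead of the robot, y to its left, z up, the work surface at z = 0. Lengths are in mm, angles in rad, forces in N, time in s.
With the tool pointing down it reaches from about 400 to 875 mm from the base axis. Payload 4.4 kg.
Tool frame: the origin (TCP) lies between the finger pads; the fingertips stand ctrl.tcp_to_tips ahead of it and the grasp point (between the pads) lies 8 mm behind it (ctrl.tcp_to_tips is the distance from the TCP to the fingertips, in mm); z points along the fingers, y is the direction in which the jaws open and shut (so a half turn about z gives the same grasp; the last joint's range is limited). The gripper opens to 85 mm and grips with 20 to 120 N. Pads are 22 mm wide; open, the fingers measure 114 mm over their backs; the gripper's body (76 mm by 85 mm) begins 54 mm behind the grasp point. The pads swing forward as they close: fully open they stand 13 mm farther back than shut.
Start: joints at [1.216, 0.628, 0.038, 1.517, -0.027, 0.996, -0.02], TCP at [185.149, -623.087, 242.313] pointing down, gripper open.
Joint ranges: [-3.06, 3.06], [-0.37, 2.12], [-1.25, 1.32], [0.18, 2.47], [-1.1, 4.24], [0.23, 1.98], [-2.94, 2.94]. Speed limits (rad/s): [2.57, 2.57, 3.14, 3.14, 3.14, 3.14, 3.14].

## Interface

Orientations are given as [roll, pitch, yaw] about the fixed x, y, z axes, in that order (R = Rz(yaw) Ry(pitch) Rx(roll)).
In Python, from cell import ctrl gives the robot as it stands.
- The arm moves only by the tool send_rows, never from a script. Its argument "rows" is a list of rows, each an object of numbers: "x", "y", "z": the shift along the world's x, y, z in cm; "roll": the turn about the world's z in degrees; "claw": the closure, from 0 (fully open) to 1 (shut). A call has 1 to 5 rows; each row is the pose to reach, as a shift and turn from the pose commanded when the call began; what a row does not reach only later rows make up. A row lasts 1/12 s, in which the tool goes at most 41.7 mm and 7.16 degrees, less where a joint would pass 70% of its speed; a pose out of reach is approached as far as the arm can. A call with a gripper value outside its range is refused whole. The fingers move at their own pace and stop on an object; the grip force is fixed at half the most. Time passes only in rows, so rows that repeat a pose let the fingers close. It gives the time, the measured TCP pose, the force and the opening at its end, in the units of the state.
- ctrl.read_state(): the state, without advancing time (a new reading comes with each control period).
- ctrl.get_image(name): name is "scene" or "top" or "wrist"; returns (picture, depth): 400x640x3 uint8, blue, green, red; 400x640 float32, mm along the optical axis (not along the pixel's ray), 0 where there is no reading.
- ctrl.get_calibration(name): a dict with "intrinsics" (3x3 intrinsics, pixels), "T" (4x4, takes a point from camera to world coordinates). Camera axes: x right, y down, z forward; pixel columns grow to the right and rows downward; lengths in mm; the calibration is good to about 2 mm. The wrist camera is an equidistant fisheye: a pixel r from the principal point sees the ray r / f radians off the axis. A picture is of the moment at which its call begins: read the wrist's pose just before it. get_calibration takes no time and is no camera call; for the wrist camera it gives the pose at the moment of the call.
- ctrl.finish_job(): hands the job in, once; it reports no verdict.
Trained networks look in the newest picture that a camera, given by its name, has taken for a name from the list of things; names that differ only in an ending like _2 or _b are one class to them, and where a whole thing is asked for, a point or a joint stands for the part that bears it (a point fixed in the world has none). Each returns a list of dicts, best first, with "confidence" (0 to 1); they miss things now and then, are a little off and sometimes report something else, mostly with a low value. They report only what shows in the picture. A call takes as long as a camera call. They do not tell look-alikes from the thing itself.
- ctrl.recognise(camera, query): "uv" ([column, row] in pixels, amid what is visible of it).
- ctrl.regions_of(camera, query): "region" (400x640 bool, what is visible of it) and "uv" ([column, row] in pixels, amid what is visible of it).
- ctrl.place_of(camera, query): "uv" ([column, row] in pixels: a listed point, or the origin of a listed thing).
The state is a dict: "clock": time; "qpos": joint angles; "qd": joint speeds; "tau": joint torques, N m; "eef_pos": TCP position; "tool_rot": TCP orientation; "force": force on the tool from outside, world axes, zero at the start; "torque": the same for the moment, N m; "width": finger opening in mm.
Only numpy, scipy, OpenCV 4.12 (cv2) and the standard library are available. Lean on these libraries where they do the work, as an engineer would, in place of code of your own. Each camera call takes 0.05 s, during which the arm holds its last target. There are 200 camera calls.

## Working session

There is one attempt and no reset: what is moved stays moved. The work goes in short steps, Python scripts to look and compute and a tool call to move; the robot and the scene stay as the last step left them, time stands still between calls to the robot, and variables do not carry over. Pictures are saved under pics/ and viewed, on a budget of 14 in all, crops included, one or two more only if the job needs it, and the job is handed in when it is done.

Besides the shell and the picture viewer there is one more tool, called after "Emit:" by a JSON object that holds its "api" and its "payload", one argument or row to a line. send_rows: Moves the arm, as the interface text tells. Its arguments: {"type":"object","properties":{"rows":{"type":"array"}},"required":["rows"]}

```bash
ls; mkdir -p pics; python3 - <<'E'
from cell import ctrl
import cv2,numpy as np
s=ctrl.read_state();print(s, ctrl.tcp_to_tips)
ims=[]
for n in ("scene","top"):
    p,d=ctrl.get_image(n);cv2.imwrite(f"pics/{n}0.png",p);np.save(f"{n}0.npy",d)
    print(n,ctrl.get_calibration(n))
E
```

```text
pics
{'clock': 0.0, 'qpos': array([ 1.21616885,  0.62935186,  0.03846232,  1.51838967, -0.02701482,
        0.99630638, -0.02002503]), 'qd': array([ 8.28694681e-05, -2.48949234e-04,  2.28368785e-03,  5.85110686e-04,
       -1.37902041e-03, -6.68263005e-04,  6.49979719e-04]), 'tau': array([-4.18785803e-04, -5.63397503e+01,  1.22619420e+00, -1.93448460e+01,
        1.10055532e-02,  1.04837763e-02, -1.23198923e-06]), 'eef_pos': array([ 184.98215181, -622.47631945,  241.37880557]), 'tool_rot': array([-3.13965613e+00,  2.60240771e-05,  2.88777437e-01]), 'force': array([ 0.23020174,  0.05986703, -1.16109514]), 'torque': array([-0.04393734,  0.04076001,  0.01286821]), 'width': 85.51082705720637} 11.0
scene {'intrinsics': array([[481.0135903 ,   0.        , 319.40419426],
       [  0.        , 481.0135903 , 200.18310077],
       [  0.        ,   0.        ,   1.        ]]), 'T': array([[-3.66455740e-01,  7.92625441e-01, -4.87293649e-01,
         1.08606833e+03],
       [ 9.30319649e-01,  3.20403719e-01, -1.78456741e-01,
         2.40260640e+02],
       [ 1.46813441e-02, -5.18735354e-01, -8.54808804e-01,
         1.11320969e+03],
       [ 0.00000000e+00,  0.00000000e+00,  0.00000000e+00,
         1.00000000e+00]])}
top {'intrinsics': array([[430.41363647,   0.        , 318.87925569],
       [  0.        , 430.41363647, 201.2842062 ],
       [  0.        ,   0.        ,   1.        ]]), 'T': array([[ 4.22334323e-03, -9.90104144e-01,  1.40270975e-01,
         3.04942491e+02],
       [-9.99919886e-01, -5.85510836e-03, -1.12222943e-02,
         2.25202544e+01],
       [ 1.19325419e-02, -1.40212342e-01, -9.90049551e-01,
         1.21032063e+03],
       [ 0.00000000e+00,  0.00000000e+00,  0.00000000e+00,
         1.00000000e+00]])}
```

View pics/top0.png

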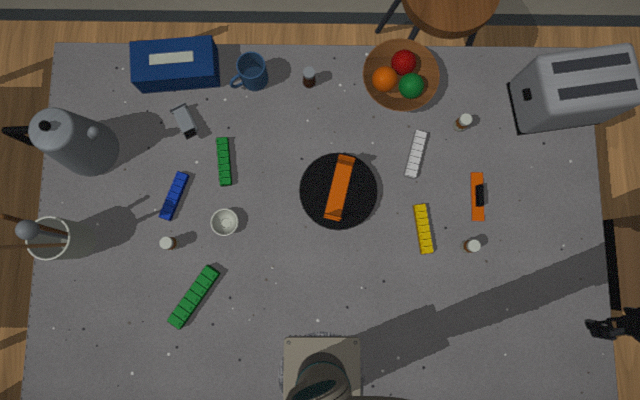

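View pics/scene0.png

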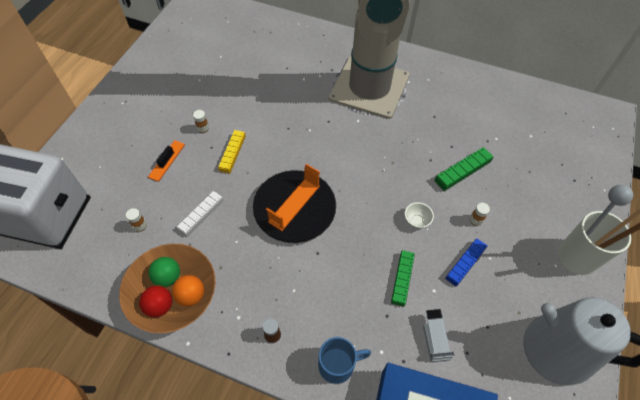

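Top view candidates:
- Green trays are at (224,161), about 49 px or 137 mm long, and at (193,297), about 75 px. The first fits the smaller 140 mm tray.
- Blue is at (174,195), yellow at (424,229), the cover at (478,196), and the cradle at (340,187).

Next I measure them all and enlarge the green one to confirm.

```bash
cat > h.py <<'E'
from cell import ctrl
import cv2,numpy as np
def cloud(n,d,mask):
    c=ctrl.get_calibration(n);K=c["intrinsics"];T=c["T"]
    v,u=np.nonzero(mask&(d>0));z=d[v,u]
    P=np.stack([(u-K[0,2])/K[0,0]*z,(v-K[1,2])/K[1,1]*z,z],1)
    return P@T[:3,:3].T+T[:3,3]
def rect(P):
    (x,y),(a,b),_=r=cv2.minAreaRect(P[:,:2].astype(np.float32))
    bx=cv2.boxPoints(r);e=max((bx[1]-bx[0],bx[2]-bx[1]),key=np.linalg.norm)
    yaw=np.arctan2(e[1],e[0]);yaw=(yaw+np.pi/2)%np.pi-np.pi/2
    return np.round([x,y,max(a,b),min(a,b),np.degrees(yaw)],1)
E
python3 - <<'E'
from h import *
for n in ("top","scene"):
    p,d=ctrl.get_image(n)
    for q in ("tray_blue_center","tray_green_center","tray_yellow_center","cover_handle","tray_white_center","cradle","pinch_bowl","pill_bottle1"):
        for r in ctrl.regions_of(n,q)[:5]:
            if r["confidence"]<.3: continue
            P=cloud(n,d,r["region"]);
            if len(P)<20: continue
            h=np.percentile(P[:,2],[5,50,95]).round(1)
            top=P[P[:,2]>h[2]-6]
            print(n,q,round(r["confidence"],2),np.round(r["uv"]),len(P),"z",h,"all",rect(P),"top",rect(top))
    if n=="top":
        a=cv2.resize(p[120:200,180:280],None,fx=4,fy=4);b=cv2.resize(p[255:335,140:240],None,fx=4,fy=4)
        cv2.imwrite("pics/green.png",np.hstack([a,b]))
E
```

```text
top tray_blue_center 0.87 [173. 196.] 696 z [ 7.3 22.4 26.8] all [489.2 415.4 144.   43.2 -14.6] top [487.4 415.6 137.   33.9 -19.2]
top tray_green_center 0.9 [192. 300.] 1247 z [ 8.5 29.1 33.5] all [213.3 351.8 185.   52.8 -34. ] top [212.7 346.3 180.   42.9 -34.3]
top tray_green_center 0.87 [226. 164.] 673 z [ 1.1 22.3 26.6] all [590.3 284.7 147.   41.8   6.6] top [586.3 280.5 138.1  33.7   6.3]
top tray_yellow_center 0.55 [422. 230.] 664 z [11.2 22.2 26.4] all [ 400.8 -279.   142.5   34.2    7.5] top [ 399.1 -279.3  137.4   33.4    7.1]
top cover_handle 0.77 [475. 199.] 674 z [ 0.3  6.1 34. ] all [ 4.962e+02 -4.420e+02  1.430e+02  4.300e+01 -1.000e-01] top [ 493.3 -440.5   59.7   16.1   -2.6]
top tray_white_center 0.7 [416. 152.] 646 z [ 4.7 22.7 27.1] all [ 615.5 -266.7  148.    39.8  -14.6] top [ 612.3 -264.3  138.4   32.3  -14.9]
top cradle 0.66 [337. 191.] 4777 z [23.6 28.3 38.3] all [506.4 -42.2 222.  220.2  29.3] top [497.7 -32.2 200.5 184.8  12.9]
top pinch_bowl 0.58 [223. 224.] 556 z [ 3.2 15.6 32.2] all [414.1 272.8  74.   69.2  45.5] top [413.2 272.   71.4  69.3  46.6]
t
[... 1607 characters left out ...]
] top [503.3 -43.9 168.3  45.4 -13. ]
scene pinch_bowl 0.93 [420. 218.] 587 z [ 1.6 16.2 31.9] all [413.3 269.9  76.   73.2  11. ] top [411.3 270.1  76.2  72.8 -25.4]
scene pill_bottle1 0.89 [137. 221.] 331 z [ 5.3 44.7 67. ] all [ 694.1 -407.9   65.9   38.5   59.1] top [ 700.9 -396.    31.8   31.5  -65.6]
scene pill_bottle1 0.82 [479. 211.] 338 z [-1.1 41.9 66.3] all [332.9 419.7  83.8  39.2 -15.8] top [355.1 414.9  33.3  32.4  12.4]
scene pill_bottle1 0.64 [401. 279.] 810 z [ 7.6 21.9 25.8] all [582.5 281.2 151.3  37.4   6.2] top [588.7 280.7 138.2  32.9   6.4]
scene pill_bottle1 0.54 [469. 266.] 748 z [11.  21.8 25.8] all [482.1 417.8 153.1  36.6 -19. ] top [488.9 416.1 135.4  33.1 -20.1]
```

View pics/green.png

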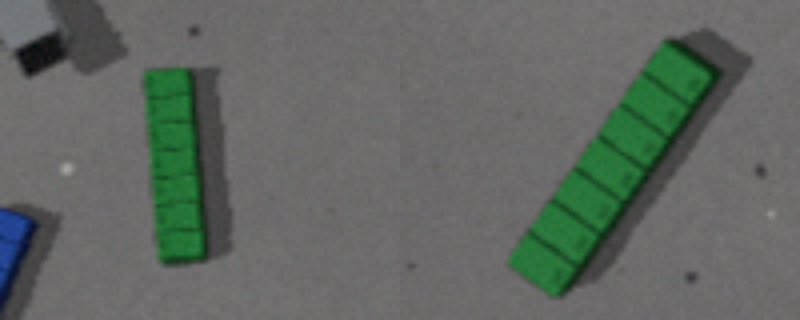

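Green on the left (top view (224,161), 138×34 mm) is the right one. The other measures 181×43 mm. Next is the cradle pose from its walls, plus arm start offsets.

```bash
python3 - <<'E'
from h import *
for n in ("top","scene"):
    p=cv2.imread(f"pics/{n}0.png");d=np.load(f"{n}0.npy")
    H=cv2.cvtColor(p,cv2.COLOR_BGR2HSV)
    m=(H[...,0]>4)&(H[...,0]<16)&(H[...,1]>150)
    P=cloud(n,d,m);P=P[(abs(P[:,0]-504)<130)&(abs(P[:,1]+43)<130)]
    print(n,len(P),"all",rect(P))
    f=P[(P[:,2]>28)&(P[:,2]<42)];print(" floor",rect(f),f[:,2].mean(),len(f))
    w=P[P[:,2]>75];print(" wall",rect(w),len(w),w[:,2].max())
    e=P[P[:,2]>93]
    for s in (1,-1):
        a=e[(e[:,0]-504)*s>0]
        if len(a):print("  lip",s,a.mean(0).round(1),rect(a),len(a))
E
```

```text
top 1156 all [505.  -83.2 190.2 126.2 -13. ]
 floor [504.7 -83.5 189.8 125.4 -13.2] 33.29522388421346 878
 wall [503.7 -43.  168.2  43.4 -13.4] 139 102.92120094532925
  lip 1 [581.6 -61.9  96.8] [581.6 -61.8  43.    7.4  74.8] 41
  lip -1 [424.  -25.4  96.8] [424.2 -24.3  42.7   5.7  79.5] 36
scene 1333 all [491.2 -56.6 187.9  78.4 -13.9]
 floor [491.  -54.8 185.7  74.9 -14. ] 32.62146712653995 840
 wall [503.9 -43.2 168.4  45.1 -13.2] 170 100.35058720639165
  lip 1 [582.2 -62.9  96.5] [583.  -62.3  43.1   5.8  75.6] 29
  lip -1 [424.6 -25.6  96.3] [425.2 -24.6  41.9   6.6  77.5] 36
```

Emit:
{"api": "send_rows", "payload": {
  "rows": [
    {"x": 4, "y": 4, "z": 0},
    {"x": 7, "y": 7, "z": 0},
    {"x": 10, "y": 10},
    {"x": 12.5, "y": 13.5},
    {"x": 15, "y": 17, "z": 0}
  ]
}}

```text
$.rows[0]: bad value
```

Emit:
{"api": "send_rows", "payload": {
  "rows": [
    {"x": 3, "y": 3, "z": 0, "roll": -5, "claw": 0},
    {"x": 6, "y": 6, "z": 0, "roll": -11, "claw": 0},
    {"x": 9, "y": 9, "z": 0, "roll": -17, "claw": 0},
    {"x": 12, "y": 12, "z": 0, "roll": -23, "claw": 0},
    {"x": 15, "y": 15, "z": 0, "roll": -28, "claw": 0}
  ]
}}

```text
clock: 1.42
eef_pos: [333.5, -474.4, 242.5]
tool_rot: [3.141, -0.0, -0.206]
force: [0.7, -0.0, 0.4]
width: 85.4
```

Emit:
{"api": "send_rows", "payload": {
  "rows": [
    {"x": 3, "y": 3, "z": 0, "roll": -3, "claw": 0},
    {"x": 6, "y": 6, "z": 0, "roll": -6, "claw": 0},
    {"x": 8.5, "y": 9, "z": 0, "roll": -8, "claw": 0},
    {"x": 11, "y": 12, "z": 0, "roll": -8, "claw": 0},
    {"x": 14, "y": 15, "z": 0, "roll": -8, "claw": 0}
  ]
}}

```text
clock: 1.83
eef_pos: [472.4, -324.6, 242.5]
tool_rot: [3.141, 0.0, -0.34]
force: [0.9, -0.9, -0.6]
width: 85.6
```

Emit:
{"api": "send_rows", "payload": {
  "rows": [
    {"x": 0.5, "y": 4, "z": 0, "roll": 0, "claw": 0},
    {"x": 1, "y": 8, "z": 0, "roll": 0, "claw": 0},
    {"x": 1.5, "y": 12, "z": 0, "roll": 0, "claw": 0},
    {"x": 2, "y": 16, "z": 0, "roll": 0, "claw": 0},
    {"x": 2.5, "y": 20, "z": 0, "roll": 0, "claw": 0}
  ]
}}

```text
clock: 2.25
eef_pos: [497.0, -124.4, 242.5]
tool_rot: [-3.141, -0.001, -0.34]
force: [1.2, 0.8, 0.4]
width: 85.4
```

Emit:
{"api": "send_rows", "payload": {
  "rows": [
    {"x": 0, "y": 4, "z": 0, "roll": 0, "claw": 0},
    {"x": 0, "y": 8, "z": 0, "roll": 0, "claw": 0},
    {"x": 0, "y": 12, "z": 0, "roll": 0, "claw": 0},
    {"x": 0, "y": 16, "z": 0, "roll": 0, "claw": 0},
    {"x": 0, "y": 20, "z": 0, "roll": 0, "claw": 0}
  ]
}}

```text
clock: 2.67
eef_pos: [496.7, 75.7, 242.6]
tool_rot: [-3.141, -0.001, -0.339]
force: [0.6, 1.0, 0.1]
width: 85.5
```

Emit:
{"api": "send_rows", "payload": {
  "rows": [
    {"x": 0, "y": 4, "z": -2, "roll": 0, "claw": 0},
    {"x": 0, "y": 8, "z": -4, "roll": 0, "claw": 0},
    {"x": 0, "y": 12, "z": -6, "roll": 0, "claw": 0},
    {"x": 0, "y": 16, "z": -7, "roll": 0, "claw": 0},
    {"x": 0, "y": 20, "z": -8, "roll": 0, "claw": 0}
  ]
}}

```text
clock: 3.08
eef_pos: [496.4, 267.4, 163.3]
tool_rot: [3.141, 0.0, -0.34]
force: [0.9, -0.1, 0.6]
width: 85.2
```

Emit:
{"api": "send_rows", "payload": {
  "rows": [
    {"x": -0.2, "y": 4, "z": 0, "roll": -0.5, "claw": 0},
    {"x": -0.4, "y": 8, "z": 0, "roll": -0.5, "claw": 0},
    {"x": -0.6, "y": 12, "z": -2, "roll": -0.5, "claw": 0},
    {"x": -0.8, "y": 14.8, "z": -5, "roll": -0.5, "claw": 0},
    {"x": -0.8, "y": 14.8, "z": -8, "roll": -0.5, "claw": 0}
  ]
}}

```text
clock: 3.5
eef_pos: [487.2, 424.1, 84.5]
tool_rot: [-3.132, 0.001, -0.339]
force: [0.9, 2.2, 0.0]
width: 85.6
```

```bash
python3 - <<'E'
from h import *
s=ctrl.read_state();print(s['eef_pos'].round(1),s['tool_rot'].round(3))
p,d=ctrl.get_image("wrist");cv2.imwrite("pics/w1.png",p)
E
```

```text
[487.2 424.1  84.5] [-3.132e+00  1.000e-03 -3.390e-01]
```

View pics/w1.png

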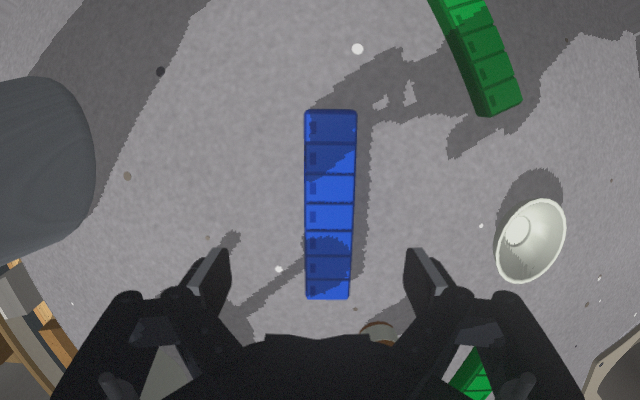

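The wrist view shows the blue tray at (330,205), square between the open fingers and clear of the kettle and bowl. Descending.

Emit:
{"api": "send_rows", "payload": {
  "rows": [
    {"x": 0.1, "y": -0.8, "z": -2, "roll": -0.5, "claw": 0},
    {"x": 0.1, "y": -0.8, "z": -4, "roll": -0.5, "claw": 0},
    {"x": 0.1, "y": -0.8, "z": -6, "roll": -0.5, "claw": 0},
    {"x": 0.1, "y": -0.8, "z": -7, "roll": -0.5, "claw": 0},
    {"x": 0.1, "y": -0.8, "z": -7, "roll": -0.5, "claw": 0}
  ]
}}

```text
clock: 3.97
eef_pos: [488.8, 404.3, 12.4]
tool_rot: [3.138, 0.002, -0.358]
force: [-0.1, 0.4, -0.5]
width: 85.4
```

Emit:
{"api": "send_rows", "payload": {
  "rows": [
    {"x": 0, "y": 0, "z": 0, "roll": 0, "claw": 1},
    {"x": 0, "y": 0, "z": 0, "roll": 0, "claw": 1},
    {"x": 0, "y": 0, "z": 0, "roll": 0, "claw": 1},
    {"x": 0, "y": 0, "z": 0, "roll": 0, "claw": 1},
    {"x": 0, "y": 0, "z": 0, "roll": 0, "claw": 1}
  ]
}}

```text
clock: 4.38
eef_pos: [490.9, 406.9, 16.0]
tool_rot: [-3.139, -0.001, -0.357]
force: [0.2, 0.4, -0.3]
width: 32.5
```

Emit:
{"api": "send_rows", "payload": {
  "rows": [
    {"x": 0, "y": 0, "z": 1, "roll": 0, "claw": 1},
    {"x": 0, "y": 0, "z": 4, "roll": 0, "claw": 1},
    {"x": 0, "y": 0, "z": 8, "roll": 0, "claw": 1},
    {"x": 0, "y": 0, "z": 12, "roll": 0, "claw": 1},
    {"x": 0, "y": -2, "z": 16, "roll": 0, "claw": 1}
  ]
}}

```text
clock: 4.8
eef_pos: [488.8, 391.4, 174.3]
tool_rot: [-3.137, 0.001, -0.352]
force: [0.6, 2.2, -0.1]
width: 32.6
```

Emit:
{"api": "send_rows", "payload": {
  "rows": [
    {"x": 0, "y": -4, "z": 0, "roll": 1, "claw": 1},
    {"x": 0, "y": -8, "z": 0, "roll": 2, "claw": 1},
    {"x": 0, "y": -12, "z": 0, "roll": 4, "claw": 1},
    {"x": 0, "y": -16, "z": 0, "roll": 6, "claw": 1},
    {"x": 0, "y": -20, "z": 0, "roll": 7.3, "claw": 1}
  ]
}}

```text
clock: 5.22
eef_pos: [489.4, 185.4, 172.6]
tool_rot: [-3.141, -0.001, -0.227]
force: [0.8, -0.0, -0.4]
width: 32.6
```

Emit:
{"api": "send_rows", "payload": {
  "rows": [
    {"x": 0, "y": -4, "z": 0, "roll": 0, "claw": 1},
    {"x": 0.5, "y": -8, "z": 0, "roll": 0, "claw": 1},
    {"x": 0.8, "y": -12, "z": 0, "roll": 0, "claw": 1},
    {"x": 1, "y": -16, "z": 0, "roll": 0, "claw": 1},
    {"x": 1, "y": -19, "z": 0, "roll": 0, "claw": 1}
  ]
}}

```text
clock: 5.63
eef_pos: [499.8, -6.8, 172.5]
tool_rot: [3.14, -0.001, -0.233]
force: [1.0, 0.2, -1.1]
width: 32.5
```

Emit:
{"api": "send_rows", "payload": {
  "rows": [
    {"x": 0, "y": -2, "z": 0, "roll": 0, "claw": 1},
    {"x": 0, "y": -3, "z": 0, "roll": 0, "claw": 1},
    {"x": 0, "y": -3, "z": 0, "roll": 0, "claw": 1}
  ]
}}

```text
clock: 5.88
eef_pos: [499.8, -35.4, 172.2]
tool_rot: [3.141, -0.001, -0.234]
force: [0.2, 0.4, -0.0]
width: 32.9
```

```bash
cat > held.py <<'E'
from h import *
import sys
# measure held part by hue; report rect vs TCP, plus cradle target
hue={"blue":(105,130,120),"green":(55,80,90),"yellow":(20,32,120),"orange":(4,16,150)}[sys.argv[1]]
def run(save=None):
    for n in ("top","scene"):
        s=ctrl.read_state();p,d=ctrl.get_image(n)
        H=cv2.cvtColor(p,cv2.COLOR_BGR2HSV)
        m=(H[...,0]>=hue[0])&(H[...,0]<=hue[1])&(H[...,1]>hue[2])
        P=cloud(n,d,m);t=s['eef_pos']
        P=P[(np.hypot(*(P[:,:2]-t[:2]).T)<110)&(abs(P[:,2]-t[2])<45)]
        if save:cv2.imwrite(f"pics/{save}_{n}.png",p)
        if len(P)<10: print(n,"few");continue
        z=np.percentile(P[:,2],[2,50,98]).round(1);Q=P[P[:,2]>z[2]-7]
        print(n,len(P),"z",z,"top",rect(Q),"all",rect(P))
    print("tcp",t.round(1),"yaw",np.degrees(s['tool_rot'][2]).round(1),"F",s['force'].round(1),"w",round(s['width'],1),"t",round(s['clock'],2))
run(sys.argv[2] if len(sys.argv)>2 else None)
E
python3 held.py blue h1
```

```text
top few
scene 492 z [162.  177.7 182.7] top [497.  -26.1 137.9  45.4 -20.5] all [495.8 -26.6 141.3  46.9 -22. ]
tcp [499.9 -33.  172. ] yaw -13.2 F [ 0.2  0.5 -0.9] w 32.8 t 5.93
```

View pics/h1_scene.png

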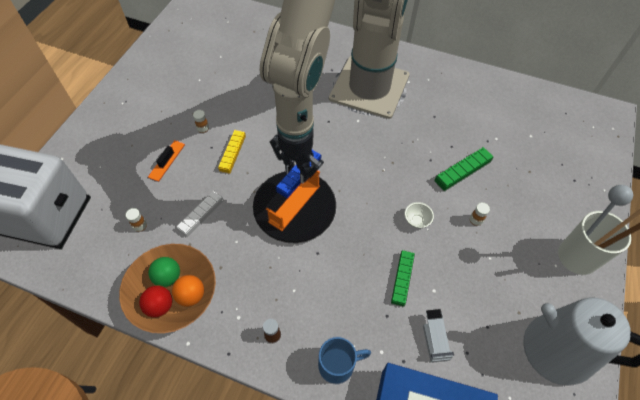

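```bash
cat > axis.py <<'E'
from h import *
import sys
hue={"blue":(100,135,100),"green":(50,85,80),"yellow":(18,34,100),"orange":(4,16,150)}[sys.argv[1]]
for n in ("scene","wrist"):
    s=ctrl.read_state();c=ctrl.get_calibration(n);p,d=ctrl.get_image(n)
    H=cv2.cvtColor(p,cv2.COLOR_BGR2HSV)
    m=(H[...,0]>=hue[0])&(H[...,0]<=hue[1])&(H[...,1]>hue[2])&(d>0)
    v,u=np.nonzero(m);z=d[v,u];K=c["intrinsics"]
    a=(u-K[0,2])/K[0,0];b=(v-K[1,2])/K[1,1]
    if n=="wrist":
        r=np.hypot(a,b)+1e-9;k=np.tan(np.clip(r,0,1.45))/r;a,b=a*k,b*k
    P=np.stack([a*z,b*z,z],1)@c["T"][:3,:3].T+c["T"][:3,3]
    t=s['eef_pos'];y=s['tool_rot'][2];e=np.array([np.cos(y),np.sin(y)]);f=np.array([-e[1],e[0]])
    q=P[:,:2]-t[:2];A,B=q@e,q@f;k=(abs(A)<105)&(abs(B)<35)&(abs(P[:,2]-t[2])<40)
    A,B,Z=A[k],B[k],P[k,2]
    if len(A)<20: print(n,"few");continue
    g=lambda x:np.percentile(x,[0.5,99.5]).round(1)
    top=Z>np.percentile(Z,97)-7
    print(n,len(A),"along",g(A[top]),"across",g(B[top]),"z",g(Z),"| all along",g(A))
    print("   tilt: z at low/high end",Z[top][A[top]<np.percentile(A[top],20)].mean().round(1),Z[top][A[top]>np.percentile(A[top],80)].mean().round(1))
    if len(sys.argv)>2 and n=="wrist": cv2.imwrite(f"pics/{sys.argv[2]}.png",p)
print("tcp",t.round(1),"yaw",np.degrees(y).round(1),"F",s['force'].round(1),"w",round(s['width'],1),"t",round(s['clock'],2))
C=np.array([503.7,-43.2]);d=C-t[:2];th=np.radians(-13.2);e=np.array([np.cos(th),np.sin(th)])
print("cradle-tcp xy",d.round(1),"turn",(-13.2-np.degrees(y)).round(1),"along unit",e.round(3))
E
python3 axis.py blue w2
```

```text
scene 499 along [-73.4  61.8] across [-16.6  19.3] z [159.2 184.4] | all along [-73.7  63.9]
   tilt: z at low/high end 178.4 177.9
wrist 14964 along [-40.   61.4] across [-18.   15.2] z [166.5 186.2] | all along [-39.9  61.9]
   tilt: z at low/high end 179.1 178.5
tcp [500.  -30.7 171.8] yaw -13.0 F [-0.3  0.8 -0.9] w 32.6 t 6.03
cradle-tcp xy [  3.7 -12.5] turn -0.2 along unit [ 0.974 -0.228]
```

View pics/w2.png

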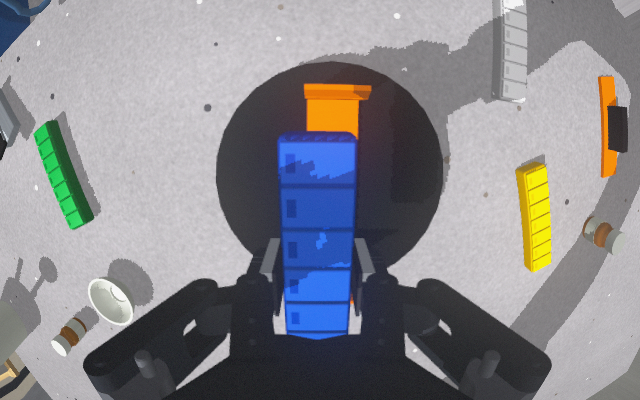

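Wrist view shows the blue tray held level (top at (318,235)), with the cradle wall at (338,92) beyond it. The tray centre sits about 6 mm behind the TCP along its length. I'll let the arm settle before correcting.

Emit:
{"api": "send_rows", "payload": {
  "rows": [
    {"x": 0, "y": 0, "z": 0, "roll": 0, "claw": 1},
    {"x": 0, "y": 0, "z": 0, "roll": 0, "claw": 1},
    {"x": 0, "y": 0, "z": 0, "roll": 0, "claw": 1},
    {"x": 0, "y": 0, "z": 0, "roll": 0, "claw": 1}
  ]
}}

```text
clock: 6.42
eef_pos: [499.9, -32.2, 171.6]
tool_rot: [-3.142, 0.0, -0.228]
force: [0.5, -0.7, -1.2]
width: 32.4
```

Emit:
{"api": "send_rows", "payload": {
  "rows": [
    {"x": 0, "y": 0, "z": 0, "roll": 0, "claw": 1},
    {"x": 0, "y": 0, "z": 0, "roll": 0, "claw": 1},
    {"x": 0, "y": 0, "z": 0, "roll": 0, "claw": 1},
    {"x": 0, "y": 0, "z": 0, "roll": 0, "claw": 1}
  ]
}}

```text
clock: 6.75
eef_pos: [499.9, -32.8, 171.6]
tool_rot: [3.142, -0.0, -0.23]
force: [-0.2, -0.2, -0.4]
width: 32.7
```

Emit:
{"api": "send_rows", "payload": {
  "rows": [
    {"x": 0.5, "y": -0.6, "z": -1, "roll": 0, "claw": 1},
    {"x": 0.96, "y": -1.18, "z": -2, "roll": 0, "claw": 1},
    {"x": 0.96, "y": -1.18, "z": -3.5, "roll": 0, "claw": 1},
    {"x": 0.96, "y": -1.18, "z": -4, "roll": 0, "claw": 1},
    {"x": 0.96, "y": -1.18, "z": -4, "roll": 0, "claw": 1}
  ]
}}

```text
clock: 7.17
eef_pos: [508.3, -45.1, 129.6]
tool_rot: [3.141, 0.004, -0.23]
force: [0.0, 0.5, 0.2]
width: 32.9
```

Emit:
{"api": "send_rows", "payload": {
  "rows": [
    {"x": 0, "y": 0, "z": 0, "roll": 0, "claw": 1},
    {"x": 0, "y": 0, "z": 0, "roll": 0, "claw": 1},
    {"x": 0, "y": 0, "z": 0, "roll": 0, "claw": 1}
  ]
}}

```text
clock: 7.42
eef_pos: [509.9, -44.6, 132.1]
tool_rot: [-3.141, -0.001, -0.229]
force: [0.8, -0.3, -0.1]
width: 32.4
```

```bash
python3 axis.py blue w3
```

```text
scene 482 along [-73.8  62.2] across [-16.5  18.4] z [120.  155.6] | all along [-73.8  63.7]
   tilt: z at low/high end 138.9 138.8
wrist 15284 along [-40.   61.4] across [-18.7  15.2] z [131. 158.] | all along [-40.   61.9]
   tilt: z at low/high end 139.4 139.0
tcp [510.  -44.6 132.1] yaw -13.1 F [ 0.8  0.3 -0.1] w 33.3 t 7.47
cradle-tcp xy [-6.3  1.4] turn -0.1 along unit [ 0.974 -0.228]
```

View pics/w3.png

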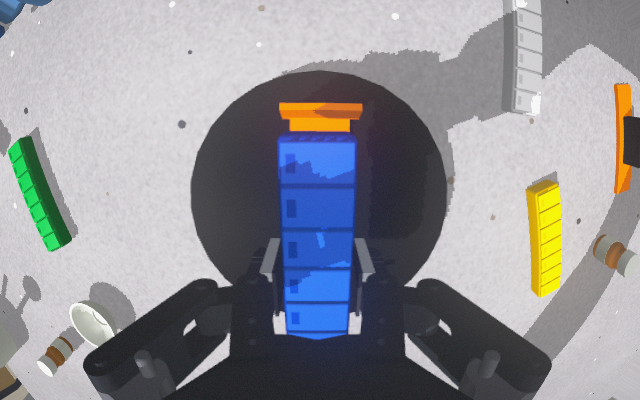

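Aligned: the cradle wall at (320,108) is in line with the tray at (318,235), and the far-end gap is visible. Lowering; the bottom is about 16 mm under the TCP, so seating should come near TCP z = 50.

Emit:
{"api": "send_rows", "payload": {
  "rows": [
    {"x": 0, "y": 0, "z": -2, "roll": 0, "claw": 1},
    {"x": 0, "y": 0, "z": -4, "roll": 0, "claw": 1},
    {"x": 0, "y": 0, "z": -5.5, "roll": 0, "claw": 1},
    {"x": 0, "y": 0, "z": -6.8, "roll": 0, "claw": 1},
    {"x": 0, "y": 0, "z": -7.4, "roll": 0, "claw": 1}
  ]
}}

```text
clock: 7.93
eef_pos: [509.0, -44.4, 56.5]
tool_rot: [3.141, 0.001, -0.229]
force: [0.4, -0.3, 0.3]
width: 32.6
```

Emit:
{"api": "send_rows", "payload": {
  "rows": [
    {"x": 0, "y": 0, "z": 0, "roll": 0, "claw": 1},
    {"x": 0, "y": 0, "z": 0, "roll": 0, "claw": 1},
    {"x": 0, "y": 0, "z": -0.2, "roll": 0, "claw": 1},
    {"x": 0, "y": 0, "z": -0.4, "roll": 0, "claw": 1},
    {"x": 0, "y": 0, "z": -0.4, "roll": 0, "claw": 1}
  ]
}}

```text
clock: 8.35
eef_pos: [509.8, -44.6, 54.0]
tool_rot: [-3.141, -0.001, -0.23]
force: [-0.5, 0.3, -0.6]
width: 32.6
```

Emit:
{"api": "send_rows", "payload": {
  "rows": [
    {"x": 0, "y": 0, "z": -0.1, "roll": 0, "claw": 1},
    {"x": 0, "y": 0, "z": -0.2, "roll": 0, "claw": 1},
    {"x": 0, "y": 0, "z": -0.2, "roll": 0, "claw": 1},
    {"x": 0, "y": 0, "z": -0.2, "roll": 0, "claw": 1}
  ]
}}

```text
clock: 8.68
eef_pos: [509.5, -44.6, 51.6]
tool_rot: [-3.142, -0.0, -0.23]
force: [-0.1, 0.3, -1.4]
width: 32.8
```

Emit:
{"api": "send_rows", "payload": {
  "rows": [
    {"x": 0, "y": 0, "z": -0.1, "roll": 0, "claw": 1},
    {"x": 0, "y": 0, "z": -0.1, "roll": 0, "claw": 1},
    {"x": 0, "y": 0, "z": -0.1, "roll": 0, "claw": 1},
    {"x": 0, "y": 0, "z": -0.1, "roll": 0, "claw": 1}
  ]
}}

```text
clock: 9.02
eef_pos: [509.5, -44.6, 50.6]
tool_rot: [3.142, 0.0, -0.23]
force: [-1.0, -0.4, -0.9]
width: 32.9
```

Emit:
{"api": "send_rows", "payload": {
  "rows": [
    {"x": 0, "y": 0, "z": -0.1, "roll": 0, "claw": 1},
    {"x": 0, "y": 0, "z": -0.1, "roll": 0, "claw": 1},
    {"x": 0, "y": 0, "z": -0.1, "roll": 0, "claw": 1}
  ]
}}

```text
clock: 9.27
eef_pos: [509.6, -44.6, 49.9]
tool_rot: [-3.142, -0.0, -0.23]
force: [-1.5, -0.6, 4.7]
width: 32.6
```

Emit:
{"api": "send_rows", "payload": {
  "rows": [
    {"x": 0, "y": 0, "z": -0.1, "roll": 0, "claw": 1},
    {"x": 0, "y": 0, "z": -0.1, "roll": 0, "claw": 1},
    {"x": 0, "y": 0, "z": -0.1, "roll": 0, "claw": 1}
  ]
}}

```text
clock: 9.52
eef_pos: [509.6, -44.6, 49.9]
tool_rot: [-3.141, -0.001, -0.23]
force: [-3.2, 0.5, 14.6]
width: 32.5
```

Contact at TCP z = 49.9, as predicted. Releasing.

Emit:
{"api": "send_rows", "payload": {
  "rows": [
    {"x": 0, "y": 0, "z": 0.1, "roll": 0, "claw": 0.5},
    {"x": 0, "y": 0, "z": 0.1, "roll": 0, "claw": 0},
    {"x": 0, "y": 0, "z": 0.1, "roll": 0, "claw": 0},
    {"x": 0, "y": 0, "z": 0.1, "roll": 0, "claw": 0},
    {"x": 0, "y": 0, "z": 0.1, "roll": 0, "claw": 0}
  ]
}}

```text
clock: 9.93
eef_pos: [509.4, -44.6, 49.3]
tool_rot: [3.141, 0.0, -0.23]
force: [0.0, 0.1, -0.5]
width: 85.1
```

Emit:
{"api": "send_rows", "payload": {
  "rows": [
    {"x": 0, "y": 0, "z": 2, "roll": 0, "claw": 0},
    {"x": 0, "y": 0, "z": 5, "roll": 0, "claw": 0},
    {"x": 0, "y": 0, "z": 9, "roll": 0, "claw": 0},
    {"x": 0, "y": 3, "z": 12, "roll": 0, "claw": 0},
    {"x": 0, "y": 6, "z": 13, "roll": 3, "claw": 0}
  ]
}}

```text
clock: 10.35
eef_pos: [511.9, 13.8, 183.6]
tool_rot: [-3.141, -0.007, -0.182]
force: [1.4, 1.2, 0.5]
width: 85.2
```

Emit:
{"api": "send_rows", "payload": {
  "rows": [
    {"x": 1.2, "y": 4, "z": 0, "roll": 3, "claw": 0},
    {"x": 2.4, "y": 8, "z": 0, "roll": 7, "claw": 0},
    {"x": 3.6, "y": 11.8, "z": 0, "roll": 11, "claw": 0},
    {"x": 4.8, "y": 15.7, "z": 0, "roll": 14, "claw": 0},
    {"x": 6, "y": 19.6, "z": 0, "roll": 16.3, "claw": 0}
  ]
}}

```text
clock: 10.77
eef_pos: [569.5, 213.3, 179.5]
tool_rot: [3.141, 0.0, 0.11]
force: [0.2, 0.0, 0.8]
width: 85.4
```

```bash
cat > chk.py <<'E'
from h import *
import sys
hue={"blue":(100,135,100),"green":(50,85,80),"yellow":(18,34,100),"orange":(4,16,150)}
# rect of each colour near cradle
for n in ("top","scene"):
    p,d=ctrl.get_image(n);H=cv2.cvtColor(p,cv2.COLOR_BGR2HSV)
    if len(sys.argv)>2: cv2.imwrite(f"pics/{sys.argv[2]}_{n}.png",p)
    for k in sys.argv[1].split(","):
        h=hue[k];m=(H[...,0]>=h[0])&(H[...,0]<=h[1])&(H[...,1]>h[2])
        P=cloud(n,d,m);P=P[np.hypot(P[:,0]-503.7,P[:,1]+43.2)<105]
        if len(P)<20: print(n,k,"few");continue
        z=np.percentile(P[:,2],97);Q=P[P[:,2]>z-6];print(n,k,"ztop",z.round(1),rect(Q),len(Q))
        if k=="orange":continue
s=ctrl.read_state();print(s['eef_pos'].round(1),s['tool_rot'].round(3),s['clock'])
E
python3 chk.py blue,orange
```

```text
top blue ztop 60.7 [503.1 -42.4 137.   31.6 -13.1] 475
top orange ztop 99.0 [503.4 -42.9 168.1  43.4 -13.4] 77
scene blue ztop 59.8 [503.3 -41.1 133.8  33.1 -12.9] 457
scene orange ztop 97.5 [503.3 -43.5 167.5  42.1 -13.3] 68
[569.8 221.3 179.2] [-3.135e+00 -2.000e-03  1.180e-01] 10.8667
```

Blue is seated within 1 mm of the cradle centre, yaw −13.1°, top at 60 as expected. Now green.

Emit:
{"api": "send_rows", "payload": {
  "rows": [
    {"x": 1, "y": 3.5, "z": 0, "roll": 0, "claw": 0},
    {"x": 1.9, "y": 6.9, "z": -3, "roll": 0, "claw": 0},
    {"x": 1.9, "y": 6.9, "z": -7, "roll": 0, "claw": 0},
    {"x": 1.9, "y": 6.9, "z": -10, "roll": 0, "claw": 0},
    {"x": 1.9, "y": 6.9, "z": -12, "roll": 0, "claw": 0}
  ]
}}

```text
clock: 11.28
eef_pos: [586.0, 280.3, 55.4]
tool_rot: [3.14, 0.005, 0.109]
force: [-1.2, -0.5, -0.4]
width: 85.5
```

Emit:
{"api": "send_rows", "payload": {
  "rows": [
    {"x": 0, "y": 0, "z": 0, "roll": 0, "claw": 0},
    {"x": 0, "y": 0, "z": 0, "roll": 0, "claw": 0},
    {"x": 0, "y": 0, "z": -1, "roll": 0, "claw": 0},
    {"x": 0, "y": 0, "z": -1, "roll": 0, "claw": 0},
    {"x": 0, "y": 0, "z": -1, "roll": 0, "claw": 0}
  ]
}}

```text
clock: 11.7
eef_pos: [589.1, 280.5, 50.6]
tool_rot: [-3.141, -0.001, 0.107]
force: [-0.3, 0.0, 1.0]
width: 85.5
```

Emit:
{"api": "send_rows", "payload": {
  "rows": [
    {"x": 0, "y": 0, "z": -1.5, "roll": 0, "claw": 0},
    {"x": 0, "y": 0, "z": -3, "roll": 0, "claw": 0},
    {"x": 0, "y": 0, "z": -3.5, "roll": 0, "claw": 0},
    {"x": 0, "y": 0, "z": -3.5, "roll": 0, "claw": 0},
    {"x": 0, "y": 0, "z": -3.5, "roll": 0, "claw": 0}
  ]
}}

```text
clock: 12.12
eef_pos: [588.4, 280.3, 14.4]
tool_rot: [3.141, 0.001, 0.107]
force: [0.2, 0.4, 1.0]
width: 85.3
```

Emit:
{"api": "send_rows", "payload": {
  "rows": [
    {"x": 0, "y": 0, "z": 0, "roll": 0, "claw": 1},
    {"x": 0, "y": 0, "z": 0, "roll": 0, "claw": 1},
    {"x": 0, "y": 0, "z": 0, "roll": 0, "claw": 1},
    {"x": 0, "y": 0, "z": 0, "roll": 0, "claw": 1},
    {"x": 0, "y": 0, "z": 0, "roll": 0, "claw": 1}
  ]
}}

```text
clock: 12.53
eef_pos: [589.1, 280.8, 15.5]
tool_rot: [-3.141, -0.001, 0.107]
force: [0.9, 1.2, -0.1]
width: 32.8
```

Emit:
{"api": "send_rows", "payload": {
  "rows": [
    {"x": 0, "y": 0, "z": 1, "roll": 0, "claw": 1},
    {"x": 0, "y": 0, "z": 4, "roll": 0, "claw": 1},
    {"x": 0, "y": 0, "z": 8, "roll": 0, "claw": 1},
    {"x": 0, "y": -1, "z": 12, "roll": 0, "claw": 1},
    {"x": 0, "y": -3, "z": 16, "roll": 0, "claw": 1}
  ]
}}

```text
clock: 12.95
eef_pos: [587.8, 254.7, 174.4]
tool_rot: [-3.139, -0.001, 0.111]
force: [1.0, 0.6, -1.2]
width: 33.0
```

Emit:
{"api": "send_rows", "payload": {
  "rows": [
    {"x": -1, "y": -4, "z": 0, "roll": -4, "claw": 1},
    {"x": -2, "y": -7.8, "z": 0, "roll": -8, "claw": 1},
    {"x": -3, "y": -11.6, "z": 0, "roll": -12, "claw": 1},
    {"x": -4, "y": -15.5, "z": 0, "roll": -16, "claw": 1},
    {"x": -5, "y": -19.4, "z": 0, "roll": -19.3, "claw": 1}
  ]
}}

```text
clock: 13.37
eef_pos: [537.7, 56.2, 172.8]
tool_rot: [-3.141, -0.001, -0.233]
force: [-0.0, -0.5, -0.2]
width: 32.7
```

Emit:
{"api": "send_rows", "payload": {
  "rows": [
    {"x": -1, "y": -3.5, "z": 0, "roll": 0, "claw": 1},
    {"x": -2.2, "y": -7, "z": 0, "roll": 0, "claw": 1},
    {"x": -3, "y": -9.5, "z": 0, "roll": 0, "claw": 1},
    {"x": -3, "y": -10.1, "z": 0, "roll": 0, "claw": 1},
    {"x": -3, "y": -10.1, "z": 0, "roll": 0, "claw": 1}
  ]
}}

```text
clock: 13.78
eef_pos: [508.1, -46.0, 172.6]
tool_rot: [3.141, -0.001, -0.235]
force: [0.0, 0.3, -0.6]
width: 32.3
```

Emit:
{"api": "send_rows", "payload": {
  "rows": [
    {"x": 0, "y": 0, "z": 0, "roll": 0, "claw": 1},
    {"x": 0, "y": 0, "z": 0, "roll": 0, "claw": 1},
    {"x": 0, "y": 0, "z": 0, "roll": 0, "claw": 1},
    {"x": 0, "y": 0, "z": 0, "roll": 0, "claw": 1},
    {"x": 0, "y": 0, "z": 0, "roll": 0, "claw": 1}
  ]
}}

```text
clock: 14.2
eef_pos: [508.7, -42.1, 171.8]
tool_rot: [-3.141, 0.0, -0.228]
force: [-0.4, -0.7, -0.4]
width: 32.7
```

```bash
python3 axis.py green w4
```

```text
scene 536 along [-67.9  67.9] across [-17.2  18.1] z [158.1 201.7] | all along [-68.1  69.1]
   tilt: z at low/high end 179.0 178.9
wrist 15907 along [-39.4  66.8] across [-17.9  15.3] z [173.7 181.7] | all along [-39.4  67.2]
   tilt: z at low/high end 179.8 179.3
tcp [508.7 -42.4 171.8] yaw -13.1 F [-0.4  0.2  0.3] w 32.5 t 14.25
cradle-tcp xy [-5.  -0.8] turn -0.1 along unit [ 0.974 -0.228]
```

Emit:
{"api": "send_rows", "payload": {
  "rows": [
    {"x": -0.46, "y": -0.05, "z": -1, "roll": 0, "claw": 1},
    {"x": -0.46, "y": -0.05, "z": -3, "roll": 0, "claw": 1},
    {"x": -0.46, "y": -0.05, "z": -4, "roll": 0, "claw": 1},
    {"x": -0.46, "y": -0.05, "z": -4, "roll": 0, "claw": 1},
    {"x": -0.46, "y": -0.05, "z": -4, "roll": 0, "claw": 1}
  ]
}}

```text
clock: 14.72
eef_pos: [503.7, -43.6, 131.5]
tool_rot: [3.141, 0.001, -0.23]
force: [0.2, 0.4, 0.1]
width: 33.1
```

Emit:
{"api": "send_rows", "payload": {
  "rows": [
    {"x": 0, "y": 0, "z": 0, "roll": 0, "claw": 1},
    {"x": 0, "y": 0, "z": 0, "roll": 0, "claw": 1},
    {"x": 0, "y": 0, "z": 0, "roll": 0, "claw": 1},
    {"x": 0, "y": 0, "z": 0, "roll": 0, "claw": 1}
  ]
}}

```text
clock: 15.05
eef_pos: [504.3, -43.7, 132.4]
tool_rot: [-3.141, -0.001, -0.23]
force: [-0.8, 0.4, -0.8]
width: 32.7
```

```bash
python3 axis.py green w5
```

```text
scene 480 along [-67.8  67.7] across [-16.8  19.5] z [119.9 151.7] | all along [-68.1  69.3]
   tilt: z at low/high end 139.8 139.5
wrist 15931 along [-39.3  66.8] across [-17.9  15.3] z [134.4 142.3] | all along [-39.3  67.2]
   tilt: z at low/high end 140.3 139.9
tcp [504.2 -43.7 132.3] yaw -13.2 F [-0.8 -0.2 -0.4] w 32.9 t 15.1
cradle-tcp xy [-0.5  0.5] turn -0.0 along unit [ 0.974 -0.228]
```

View pics/w5.png

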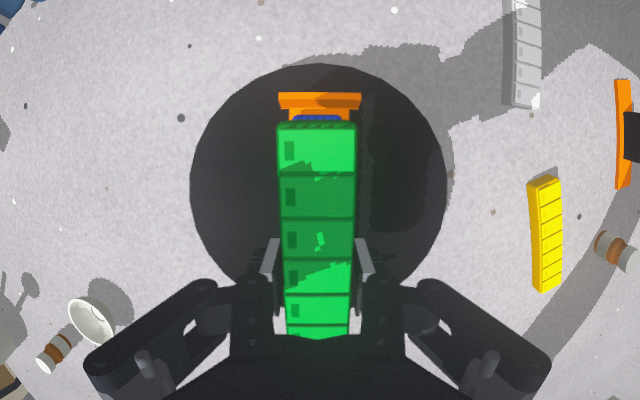

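Green at (317,230) is square over blue, which shows at (318,118), and within the walls at (320,102). Lowering; contact expected near TCP z ≈ 73.5.

Emit:
{"api": "send_rows", "payload": {
  "rows": [
    {"x": 0, "y": 0, "z": -2, "roll": 0, "claw": 1},
    {"x": 0, "y": 0, "z": -4, "roll": 0, "claw": 1},
    {"x": 0, "y": 0, "z": -5, "roll": 0, "claw": 1},
    {"x": 0, "y": 0, "z": -5.5, "roll": 0, "claw": 1},
    {"x": 0, "y": 0, "z": -5.5, "roll": 0, "claw": 1}
  ]
}}

```text
clock: 15.57
eef_pos: [503.3, -43.7, 76.0]
tool_rot: [3.141, 0.002, -0.23]
force: [0.2, 1.6, -0.4]
width: 32.6
```

Emit:
{"api": "send_rows", "payload": {
  "rows": [
    {"x": 0, "y": 0, "z": 0, "roll": 0, "claw": 1},
    {"x": 0, "y": 0, "z": -0.1, "roll": 0, "claw": 1},
    {"x": 0, "y": 0, "z": -0.2, "roll": 0, "claw": 1},
    {"x": 0, "y": 0, "z": -0.2, "roll": 0, "claw": 1},
    {"x": 0, "y": 0, "z": -0.2, "roll": 0, "claw": 1}
  ]
}}

```text
clock: 15.98
eef_pos: [504.2, -43.8, 75.3]
tool_rot: [-3.141, -0.001, -0.23]
force: [0.7, -0.2, -0.8]
width: 32.8
```

Emit:
{"api": "send_rows", "payload": {
  "rows": [
    {"x": 0, "y": 0, "z": -0.1, "roll": 0, "claw": 1},
    {"x": 0, "y": 0, "z": -0.1, "roll": 0, "claw": 1},
    {"x": 0, "y": 0, "z": -0.1, "roll": 0, "claw": 1}
  ]
}}

```text
clock: 16.23
eef_pos: [503.9, -43.7, 73.9]
tool_rot: [3.142, -0.0, -0.23]
force: [-0.1, 0.6, -0.2]
width: 32.5
```

Emit:
{"api": "send_rows", "payload": {
  "rows": [
    {"x": 0, "y": 0, "z": -0.1, "roll": 0, "claw": 1},
    {"x": 0, "y": 0, "z": -0.1, "roll": 0, "claw": 1},
    {"x": 0, "y": 0, "z": -0.1, "roll": 0, "claw": 1}
  ]
}}

```text
clock: 16.48
eef_pos: [504.0, -43.7, 73.2]
tool_rot: [-3.141, -0.0, -0.23]
force: [-1.0, 0.2, 4.5]
width: 32.6
```

Emit:
{"api": "send_rows", "payload": {
  "rows": [
    {"x": 0, "y": 0, "z": 0, "roll": 0, "claw": 1},
    {"x": 0, "y": 0, "z": 0, "roll": 0, "claw": 1}
  ]
}}

```text
clock: 16.65
eef_pos: [504.0, -43.7, 73.2]
tool_rot: [-3.141, -0.0, -0.23]
force: [-1.5, 0.3, 6.1]
width: 32.7
```

Seated at 73.2. Release and go for yellow at (400,−279), yaw 7°.

Emit:
{"api": "send_rows", "payload": {
  "rows": [
    {"x": 0, "y": 0, "z": 0, "roll": 0, "claw": 0.5},
    {"x": 0, "y": 0, "z": 0, "roll": 0, "claw": 0},
    {"x": 0, "y": 0, "z": 0, "roll": 0, "claw": 0},
    {"x": 0, "y": 0, "z": 0, "roll": 0, "claw": 0},
    {"x": 0, "y": 0, "z": 0.1, "roll": 0, "claw": 0}
  ]
}}

```text
clock: 17.07
eef_pos: [503.7, -43.7, 73.6]
tool_rot: [3.141, 0.001, -0.23]
force: [-0.6, 0.1, -0.1]
width: 84.9
```

Emit:
{"api": "send_rows", "payload": {
  "rows": [
    {"x": 0, "y": 0, "z": 2, "roll": 0, "claw": 0},
    {"x": 0, "y": 0, "z": 5, "roll": 0, "claw": 0},
    {"x": 0, "y": 0, "z": 9, "roll": 0, "claw": 0},
    {"x": -1, "y": -2.3, "z": 10.7, "roll": 2, "claw": 0},
    {"x": -2.4, "y": -5.6, "z": 10.7, "roll": 6, "claw": 0}
  ]
}}

```text
clock: 17.48
eef_pos: [484.1, -97.4, 184.8]
tool_rot: [-3.14, -0.01, -0.116]
force: [0.7, -1.0, -0.7]
width: 85.7
```

Emit:
{"api": "send_rows", "payload": {
  "rows": [
    {"x": -1.5, "y": -3.5, "z": 0, "roll": 5, "claw": 0},
    {"x": -3, "y": -7, "z": 0, "roll": 10, "claw": 0},
    {"x": -4.6, "y": -10.5, "z": 0, "roll": 14.2, "claw": 0},
    {"x": -6.2, "y": -14, "z": 0, "roll": 14.2, "claw": 0},
    {"x": -8, "y": -18, "z": 0, "roll": 14.2, "claw": 0}
  ]
}}

```text
clock: 17.9
eef_pos: [400.0, -278.7, 181.0]
tool_rot: [-3.141, -0.0, 0.124]
force: [1.0, -0.5, 0.6]
width: 85.4
```

```bash
python3 chk.py blue,green,orange
```

```text
top blue ztop 32.1 [499.9 -49.6 191.9 188.2  81.2] 89
top green ztop 84.9 [502.5 -42.6 136.7  31.  -13.2] 470
top orange ztop 98.7 [503.4 -44.2 168.9  43.6 -14.3] 80
scene blue ztop 63.3 [509.3 -26.7 126.9   2.8 -12.5] 24
scene green ztop 84.2 [504.2 -42.2 136.   33.1 -12.3] 490
scene orange ztop 97.3 [502.9 -43.7 169.   44.6 -13.8] 72
[ 396.4 -285.5  181. ] [3.138e+00 2.000e-03 1.100e-01] 18.0
```

Emit:
{"api": "send_rows", "payload": {
  "rows": [
    {"x": 0, "y": 0, "z": -4, "roll": 0, "claw": 0},
    {"x": 0, "y": 0, "z": -8, "roll": 0, "claw": 0},
    {"x": 0, "y": 0, "z": -11, "roll": 0, "claw": 0},
    {"x": 0, "y": 0, "z": -12, "roll": 0, "claw": 0},
    {"x": 0, "y": 0, "z": -12, "roll": 0, "claw": 0}
  ]
}}

```text
clock: 18.42
eef_pos: [399.5, -276.4, 58.8]
tool_rot: [-3.138, 0.004, 0.123]
force: [0.4, -0.2, 1.0]
width: 85.4
```

Emit:
{"api": "send_rows", "payload": {
  "rows": [
    {"x": 0, "y": 0, "z": 0, "roll": 0, "claw": 0},
    {"x": 0, "y": 0, "z": 0, "roll": 0, "claw": 0},
    {"x": 0, "y": 0, "z": 0, "roll": 0, "claw": 0}
  ]
}}

```text
clock: 18.67
eef_pos: [402.0, -278.4, 62.6]
tool_rot: [3.139, -0.003, 0.123]
force: [0.4, -0.5, -1.2]
width: 85.5
```

Emit:
{"api": "send_rows", "payload": {
  "rows": [
    {"x": -0.1, "y": -0.1, "z": -2, "roll": 0, "claw": 0},
    {"x": -0.1, "y": -0.1, "z": -3.5, "roll": 0, "claw": 0},
    {"x": -0.1, "y": -0.1, "z": -4.5, "roll": 0, "claw": 0},
    {"x": -0.1, "y": -0.1, "z": -4.5, "roll": 0, "claw": 0},
    {"x": -0.1, "y": -0.1, "z": -4.5, "roll": 0, "claw": 0}
  ]
}}

```text
clock: 19.08
eef_pos: [400.3, -279.1, 16.6]
tool_rot: [3.141, -0.001, 0.123]
force: [-0.7, -0.4, 0.6]
width: 85.3
```

Emit:
{"api": "send_rows", "payload": {
  "rows": [
    {"x": 0, "y": 0, "z": 0, "roll": 0, "claw": 0},
    {"x": 0, "y": 0, "z": 0, "roll": 0, "claw": 0}
  ]
}}

```text
clock: 19.25
eef_pos: [400.6, -279.2, 16.9]
tool_rot: [3.14, -0.002, 0.123]
force: [-0.6, -0.4, -1.1]
width: 85.2
```

Emit:
{"api": "send_rows", "payload": {
  "rows": [
    {"x": 0, "y": 0, "z": -0.1, "roll": 0, "claw": 1},
    {"x": 0, "y": 0, "z": -0.1, "roll": 0, "claw": 1},
    {"x": 0, "y": 0, "z": -0.1, "roll": 0, "claw": 1},
    {"x": 0, "y": 0, "z": -0.1, "roll": 0, "claw": 1},
    {"x": 0, "y": 0, "z": -0.1, "roll": 0, "claw": 1}
  ]
}}

```text
clock: 19.67
eef_pos: [400.1, -279.0, 15.5]
tool_rot: [3.141, -0.001, 0.123]
force: [-0.8, -0.8, 3.5]
width: 32.8
```

Emit:
{"api": "send_rows", "payload": {
  "rows": [
    {"x": 0, "y": 0, "z": 1, "roll": 0, "claw": 1},
    {"x": 0, "y": 0, "z": 4, "roll": 0, "claw": 1},
    {"x": 0, "y": 0, "z": 8, "roll": 0, "claw": 1},
    {"x": 0, "y": 0, "z": 12, "roll": 0, "claw": 1},
    {"x": 1, "y": 2.3, "z": 15.6, "roll": -1, "claw": 1}
  ]
}}

```text
clock: 20.08
eef_pos: [407.3, -260.9, 171.8]
tool_rot: [3.139, 0.0, 0.098]
force: [0.3, 0.1, -0.8]
width: 32.5
```

Emit:
{"api": "send_rows", "payload": {
  "rows": [
    {"x": 1.6, "y": 3.6, "z": 0, "roll": -4, "claw": 1},
    {"x": 3.2, "y": 7.2, "z": 0, "roll": -8, "claw": 1},
    {"x": 4.8, "y": 10.8, "z": 0, "roll": -12, "claw": 1},
    {"x": 6.4, "y": 14.4, "z": 0, "roll": -16, "claw": 1},
    {"x": 8, "y": 18, "z": 0, "roll": -19.3, "claw": 1}
  ]
}}

```text
clock: 20.5
eef_pos: [489.5, -75.0, 169.9]
tool_rot: [-3.141, -0.0, -0.235]
force: [1.1, 0.2, -0.1]
width: 32.8
```

Emit:
{"api": "send_rows", "payload": {
  "rows": [
    {"x": 1, "y": 2.5, "z": 0, "roll": 0, "claw": 1},
    {"x": 1.3, "y": 3.2, "z": 0, "roll": 0, "claw": 1},
    {"x": 1.3, "y": 3.2, "z": 0, "roll": 0, "claw": 1},
    {"x": 1.3, "y": 3.2, "z": 0, "roll": 0, "claw": 1},
    {"x": 1.3, "y": 3.2, "z": 0, "roll": 0, "claw": 1}
  ]
}}

```text
clock: 20.92
eef_pos: [501.4, -46.8, 169.2]
tool_rot: [3.14, 0.001, -0.234]
force: [-0.2, -0.7, -0.4]
width: 32.7
```

Emit:
{"api": "send_rows", "payload": {
  "rows": [
    {"x": 0, "y": 0, "z": 0, "roll": 0, "claw": 1},
    {"x": 0, "y": 0, "z": 0, "roll": 0, "claw": 1},
    {"x": 0, "y": 0, "z": 0, "roll": 0, "claw": 1},
    {"x": 0, "y": 0, "z": 0, "roll": 0, "claw": 1}
  ]
}}

```text
clock: 21.25
eef_pos: [502.1, -45.6, 169.1]
tool_rot: [3.141, 0.0, -0.233]
force: [-0.1, 0.6, -0.5]
width: 32.7
```

```bash
python3 axis.py yellow w6
```

```text
scene 531 along [-68.6  67.5] across [-17.   20.4] z [154.7 205.7] | all along [-68.8  68.8]
   tilt: z at low/high end 176.8 175.8
wrist 16256 along [-39.4  66.1] across [-18.2  15.5] z [168.9 192.3] | all along [-39.4  66.8]
   tilt: z at low/high end 176.8 176.4
tcp [502.2 -45.4 169.1] yaw -13.3 F [-0.7  0.  -1.2] w 32.8 t 21.3
cradle-tcp xy [1.5 2.2] turn 0.1 along unit [ 0.974 -0.228]
```

Emit:
{"api": "send_rows", "payload": {
  "rows": [
    {"x": 0.24, "y": 0.17, "z": -1.5, "roll": 0, "claw": 1},
    {"x": 0.24, "y": 0.17, "z": -3, "roll": 0, "claw": 1},
    {"x": 0.24, "y": 0.17, "z": -3.7, "roll": 0, "claw": 1},
    {"x": 0.24, "y": 0.17, "z": -3.7, "roll": 0, "claw": 1},
    {"x": 0.24, "y": 0.17, "z": -3.7, "roll": 0, "claw": 1}
  ]
}}

```text
clock: 21.77
eef_pos: [504.5, -43.2, 131.9]
tool_rot: [3.141, 0.001, -0.231]
force: [1.0, -0.0, 0.0]
width: 32.6
```

Emit:
{"api": "send_rows", "payload": {
  "rows": [
    {"x": 0, "y": 0, "z": 0, "roll": 0, "claw": 1},
    {"x": 0, "y": 0, "z": 0, "roll": 0, "claw": 1},
    {"x": 0, "y": 0, "z": 0, "roll": 0, "claw": 1},
    {"x": 0, "y": 0, "z": 0, "roll": 0, "claw": 1}
  ]
}}

```text
clock: 22.1
eef_pos: [505.0, -43.2, 132.6]
tool_rot: [-3.141, -0.001, -0.231]
force: [-0.1, 0.2, -0.7]
width: 32.9
```

```bash
python3 axis.py yellow w7
```

```text
scene 496 along [-68.3  66.7] across [-16.7  18.4] z [121.6 145.8] | all along [-68.4  68.7]
   tilt: z at low/high end 140.0 139.2
wrist 16696 along [-37.6  63.5] across [-23.6  15.9] z [122.7 166. ] | all along [-39.6  67. ]
   tilt: z at low/high end 144.1 141.6
tcp [505.  -43.2 132.5] yaw -13.3 F [-0.5 -0.2 -1.1] w 33.1 t 22.15
cradle-tcp xy [-1.3 -0. ] turn 0.1 along unit [ 0.974 -0.228]
```

View pics/w7.png

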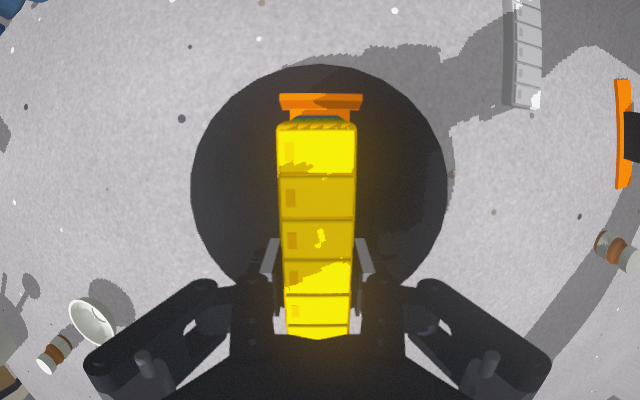

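Yellow at (317,230) is square over green, with the wall at (320,102). Lowering; contact expected near TCP z ≈ 97.5.

Emit:
{"api": "send_rows", "payload": {
  "rows": [
    {"x": 0, "y": 0, "z": -1.2, "roll": 0, "claw": 1},
    {"x": 0, "y": 0, "z": -2.4, "roll": 0, "claw": 1},
    {"x": 0, "y": 0, "z": -3.1, "roll": 0, "claw": 1},
    {"x": 0, "y": 0, "z": -3.1, "roll": 0, "claw": 1},
    {"x": 0, "y": 0, "z": -3.2, "roll": 0, "claw": 1}
  ]
}}

```text
clock: 22.62
eef_pos: [504.7, -43.2, 100.0]
tool_rot: [3.141, 0.0, -0.231]
force: [0.6, -0.6, -0.4]
width: 32.7
```

Emit:
{"api": "send_rows", "payload": {
  "rows": [
    {"x": 0, "y": 0, "z": 0, "roll": 0, "claw": 1},
    {"x": 0, "y": 0, "z": -0.1, "roll": 0, "claw": 1},
    {"x": 0, "y": 0, "z": -0.1, "roll": 0, "claw": 1},
    {"x": 0, "y": 0, "z": -0.2, "roll": 0, "claw": 1},
    {"x": 0, "y": 0, "z": -0.2, "roll": 0, "claw": 1}
  ]
}}

```text
clock: 23.03
eef_pos: [504.8, -43.2, 98.2]
tool_rot: [-3.142, -0.0, -0.231]
force: [0.1, -0.8, -0.6]
width: 32.8
```

Emit:
{"api": "send_rows", "payload": {
  "rows": [
    {"x": 0, "y": 0, "z": -0.1, "roll": 0, "claw": 1},
    {"x": 0, "y": 0, "z": -0.1, "roll": 0, "claw": 1},
    {"x": 0, "y": 0, "z": -0.1, "roll": 0, "claw": 1}
  ]
}}

```text
clock: 23.28
eef_pos: [504.9, -43.2, 97.5]
tool_rot: [-3.142, -0.001, -0.231]
force: [-0.6, 0.4, 4.5]
width: 33.0
```

Emit:
{"api": "send_rows", "payload": {
  "rows": [
    {"x": 0, "y": 0, "z": 0, "roll": 0, "claw": 0.5},
    {"x": 0, "y": 0, "z": 0, "roll": 0, "claw": 0},
    {"x": 0, "y": 0, "z": 0, "roll": 0, "claw": 0},
    {"x": 0, "y": 0, "z": 0, "roll": 0, "claw": 0},
    {"x": 0, "y": 0, "z": 0.1, "roll": 0, "claw": 0}
  ]
}}

```text
clock: 23.7
eef_pos: [504.6, -43.2, 97.8]
tool_rot: [3.141, 0.0, -0.231]
force: [-0.7, 0.2, 0.7]
width: 85.2
```

Emit:
{"api": "send_rows", "payload": {
  "rows": [
    {"x": 0, "y": 0, "z": 2, "roll": 0, "claw": 0},
    {"x": 0, "y": 0, "z": 5, "roll": 0, "claw": 0},
    {"x": 0, "y": 0, "z": 8.5, "roll": 0, "claw": 0},
    {"x": 0, "y": -3, "z": 8.5, "roll": 3, "claw": 0},
    {"x": 0, "y": -7, "z": 8.5, "roll": 6, "claw": 0}
  ]
}}

```text
clock: 24.12
eef_pos: [507.0, -109.9, 185.5]
tool_rot: [-3.14, -0.005, -0.116]
force: [0.5, -0.6, -0.7]
width: 85.4
```

Emit:
{"api": "send_rows", "payload": {
  "rows": [
    {"x": 0, "y": -4, "z": 0, "roll": 4, "claw": 0},
    {"x": -0.3, "y": -8, "z": 0, "roll": 4.6, "claw": 0},
    {"x": -0.6, "y": -12, "z": 0, "roll": 4.6, "claw": 0},
    {"x": -0.9, "y": -16, "z": 0, "roll": 4.6, "claw": 0},
    {"x": -1.2, "y": -20, "z": 0, "roll": 4.6, "claw": 0}
  ]
}}

```text
clock: 24.53
eef_pos: [492.1, -315.1, 183.1]
tool_rot: [-3.141, 0.0, -0.046]
force: [1.4, 1.1, -0.7]
width: 85.5
```

Emit:
{"api": "send_rows", "payload": {
  "rows": [
    {"x": 0, "y": -4, "z": 0, "roll": 0, "claw": 0},
    {"x": 0, "y": -8, "z": 0, "roll": 0, "claw": 0},
    {"x": 0, "y": -11, "z": -3, "roll": 0, "claw": 0},
    {"x": 0, "y": -12.7, "z": -6, "roll": 0, "claw": 0},
    {"x": 0, "y": -12.7, "z": -9, "roll": 0, "claw": 0}
  ]
}}

```text
clock: 24.95
eef_pos: [490.8, -447.0, 92.2]
tool_rot: [3.136, -0.001, -0.053]
force: [0.4, -0.5, -1.2]
width: 85.2
```

Emit:
{"api": "send_rows", "payload": {
  "rows": [
    {"x": 0, "y": 0, "z": 0, "roll": 0, "claw": 0},
    {"x": 0, "y": 0, "z": 0, "roll": 0, "claw": 0},
    {"x": 0, "y": 0, "z": 0, "roll": 0, "claw": 0},
    {"x": 0, "y": 0, "z": 0, "roll": 0, "claw": 0}
  ]
}}

```text
clock: 25.28
eef_pos: [494.5, -440.1, 95.5]
tool_rot: [3.14, -0.003, -0.045]
force: [0.1, -0.6, -0.5]
width: 85.5
```

```bash
python3 chk.py green,yellow,orange; python3 axis.py orange w8
```

```text
top green ztop 73.4 [435.7 -26.6  18.6   1.1  78.2] 7
top yellow ztop 108.9 [503.1 -41.2 138.8  32.7 -12.9] 514
top orange ztop 99.1 [503.4 -44.1 168.8  42.7 -14. ] 74
scene green ztop 79.1 [510.1 -27.4 129.1   3.7 -13. ] 38
scene yellow ztop 107.9 [505.3 -41.5 137.4  34.3 -12.5] 540
scene orange ztop 98.1 [502.6 -44.2 169.1  44.2 -12.8] 68
[ 494.2 -440.3   95.4] [ 3.14e+00 -3.00e-03 -4.50e-02] 25.3833
scene few
wrist few
tcp [ 493.9 -440.3   95.1] yaw -2.6 F [-0.2  0.3  1. ] w 85.3 t 25.43
cradle-tcp xy [  9.8 397.1] turn -10.6 along unit [ 0.974 -0.228]
```

Stack is good: yellow top at 108 and centred within about 2 mm. Descending onto the handle.

Emit:
{"api": "send_rows", "payload": {
  "rows": [
    {"x": 0, "y": 0, "z": -2.5, "roll": 0, "claw": 0},
    {"x": 0, "y": 0, "z": -4.5, "roll": 0, "claw": 0},
    {"x": 0, "y": 0, "z": -5.2, "roll": 0, "claw": 0},
    {"x": 0, "y": 0, "z": -5.2, "roll": 0, "claw": 0},
    {"x": 0, "y": 0, "z": -5.2, "roll": 0, "claw": 0}
  ]
}}

```text
clock: 25.9
eef_pos: [493.0, -440.3, 41.5]
tool_rot: [3.141, -0.0, -0.046]
force: [0.0, -0.7, 0.4]
width: 85.8
```

```bash
python3 axis.py orange w8
```

```text
scene 226 along [-48.1  68.4] across [-15.9  18.7] z [ 1.6 21.4] | all along [-46.8  68.8]
   tilt: z at low/high end 9.5 6.8
wrist 8856 along [-71.8  66.7] across [-20.1  15.6] z [ 4.1 33.5] | all along [-71.8  66.7]
   tilt: z at low/high end 5.8 5.7
tcp [ 493.4 -440.7   42.1] yaw -2.7 F [0.2 0.3 0.7] w 85.0 t 25.95
cradle-tcp xy [ 10.3 397.5] turn -10.5 along unit [ 0.974 -0.228]
```

View pics/w8.png

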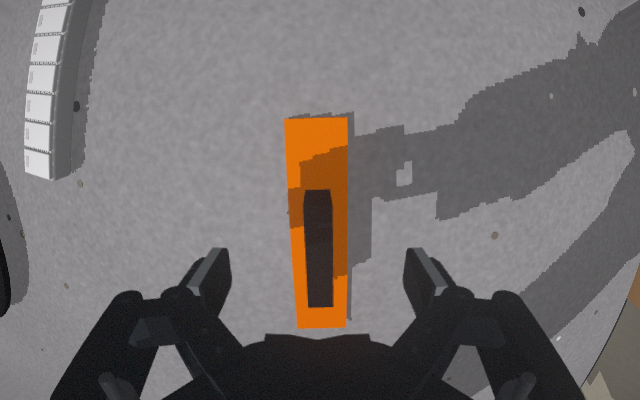

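The cover's handle is at (318,248), centred between the fingers and aligned. Going down to TCP z ≈ 21 so the tips clear the plate, then gripping.

Emit:
{"api": "send_rows", "payload": {
  "rows": [
    {"x": 0, "y": 0, "z": -1, "roll": 0, "claw": 0},
    {"x": 0, "y": 0, "z": -2.1, "roll": 0, "claw": 0},
    {"x": 0, "y": 0, "z": -2.1, "roll": 0, "claw": 0},
    {"x": 0, "y": 0, "z": -2.1, "roll": 0, "claw": 0}
  ]
}}

```text
clock: 26.33
eef_pos: [492.0, -439.6, 18.9]
tool_rot: [-3.14, 0.002, -0.046]
force: [-0.6, 0.4, 0.7]
width: 84.9
```

Emit:
{"api": "send_rows", "payload": {
  "rows": [
    {"x": 0, "y": 0, "z": 0, "roll": 0, "claw": 1},
    {"x": 0, "y": 0, "z": 0, "roll": 0, "claw": 1},
    {"x": 0, "y": 0, "z": 0, "roll": 0, "claw": 1},
    {"x": 0, "y": 0, "z": 0, "roll": 0, "claw": 1},
    {"x": 0, "y": 0, "z": 0, "roll": 0, "claw": 1}
  ]
}}

```text
clock: 26.75
eef_pos: [492.8, -440.3, 20.3]
tool_rot: [3.141, -0.0, -0.046]
force: [0.2, 0.6, -0.2]
width: 25.6
```

Emit:
{"api": "send_rows", "payload": {
  "rows": [
    {"x": 0, "y": 0, "z": 0, "roll": 0, "claw": 1},
    {"x": 0, "y": 0, "z": 0, "roll": 0, "claw": 1}
  ]
}}

```text
clock: 26.92
eef_pos: [493.0, -440.4, 20.5]
tool_rot: [3.141, -0.001, -0.046]
force: [-0.7, 0.1, 3.7]
width: 13.2
```

Emit:
{"api": "send_rows", "payload": {
  "rows": [
    {"x": 0, "y": 0, "z": 1, "roll": 0, "claw": 1},
    {"x": 0, "y": 0, "z": 4, "roll": 0, "claw": 1},
    {"x": 0, "y": 0, "z": 8, "roll": 0, "claw": 1},
    {"x": 0, "y": 1, "z": 12, "roll": 0, "claw": 1},
    {"x": 0, "y": 3, "z": 16, "roll": 0, "claw": 1}
  ]
}}

```text
clock: 27.33
eef_pos: [491.8, -414.0, 179.8]
tool_rot: [3.139, -0.001, -0.05]
force: [0.3, -0.5, -0.6]
width: 12.9
```

Emit:
{"api": "send_rows", "payload": {
  "rows": [
    {"x": 0.2, "y": 3.6, "z": 0, "roll": -2, "claw": 1},
    {"x": 0.4, "y": 7.2, "z": 0, "roll": -4, "claw": 1},
    {"x": 0.6, "y": 10.8, "z": 0, "roll": -6, "claw": 1},
    {"x": 0.8, "y": 14.4, "z": 0, "roll": -8, "claw": 1},
    {"x": 1, "y": 18, "z": 0, "roll": -10.6, "claw": 1}
  ]
}}

```text
clock: 27.75
eef_pos: [502.4, -229.9, 178.1]
tool_rot: [-3.141, -0.001, -0.234]
force: [0.8, 0.5, 0.2]
width: 13.2
```

Emit:
{"api": "send_rows", "payload": {
  "rows": [
    {"x": 0.1, "y": 3.6, "z": 0, "roll": 0, "claw": 1},
    {"x": 0.2, "y": 7.2, "z": 0, "roll": 0, "claw": 1},
    {"x": 0.3, "y": 10.8, "z": 0, "roll": 0, "claw": 1},
    {"x": 0.3, "y": 14.4, "z": 0, "roll": 0, "claw": 1},
    {"x": 0.3, "y": 17.5, "z": 0, "roll": 0, "claw": 1}
  ]
}}

```text
clock: 28.17
eef_pos: [505.4, -53.8, 178.0]
tool_rot: [-3.141, -0.0, -0.23]
force: [0.4, -0.1, -1.2]
width: 12.9
```

Emit:
{"api": "send_rows", "payload": {
  "rows": [
    {"x": 0, "y": 1.1, "z": 0, "roll": 0, "claw": 1},
    {"x": 0, "y": 1.1, "z": 0, "roll": 0, "claw": 1},
    {"x": 0, "y": 1.1, "z": 0, "roll": 0, "claw": 1},
    {"x": 0, "y": 1.1, "z": 0, "roll": 0, "claw": 1},
    {"x": 0, "y": 1.1, "z": 0, "roll": 0, "claw": 1}
  ]
}}

```text
clock: 28.58
eef_pos: [505.7, -47.8, 177.4]
tool_rot: [3.141, -0.0, -0.235]
force: [-0.5, 0.6, -0.9]
width: 12.8
```

Emit:
{"api": "send_rows", "payload": {
  "rows": [
    {"x": 0, "y": 0, "z": 0, "roll": 0, "claw": 1},
    {"x": 0, "y": 0, "z": 0, "roll": 0, "claw": 1},
    {"x": 0, "y": 0, "z": 0, "roll": 0, "claw": 1},
    {"x": 0, "y": 0, "z": 0, "roll": 0, "claw": 1},
    {"x": 0, "y": 0, "z": 0, "roll": 0, "claw": 1}
  ]
}}

```text
clock: 29.0
eef_pos: [505.7, -45.8, 177.3]
tool_rot: [3.142, 0.0, -0.232]
force: [0.6, -0.5, -1.3]
width: 13.1
```

```bash
python3 axis.py orange w9; python3 axis.py yellow
```

```text
scene 327 along [-32.7  29.7] across [-4.5 33.2] z [156.  186.3] | all along [-70.5  69.1]
   tilt: z at low/high end 182.4 178.0
wrist 4038 along [-32.1  28.5] across [-9.7  7. ] z [161.1 213.1] | all along [-59.9  67.8]
   tilt: z at low/high end 197.8 185.7
tcp [505.7 -45.7 177.3] yaw -13.3 F [-0.2  0.4 -0.9] w 13.2 t 29.05
cradle-tcp xy [-2.   2.5] turn 0.1 along unit [ 0.974 -0.228]
scene 28 along [-18.9  69.2] across [10.8 18.6] z [154.1 161.1] | all along [-18.9  69.2]
   tilt: z at low/high end 157.5 158.0
wrist 3465 along [ 5.5 67.4] across [-17.3  15.6] z [160.9 164.1] | all along [ 5.5 67.4]
   tilt: z at low/high end 162.6 162.6
tcp [505.7 -45.5 177.3] yaw -13.3 F [-0.4 -0.3 -0.7] w 13.1 t 29.15
cradle-tcp xy [-2.   2.3] turn 0.1 along unit [ 0.974 -0.228]
```

View pics/w9.png

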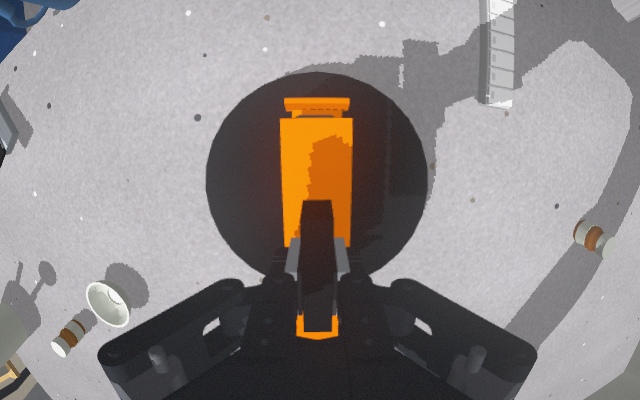

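Cover held level: plate at (317,180), wall at (317,103). It needs about +2 mm in y; then lowering, with contact expected at TCP z ≈ 126.5.

Emit:
{"api": "send_rows", "payload": {
  "rows": [
    {"x": 0, "y": 0.22, "z": -1.5, "roll": 0, "claw": 1},
    {"x": 0, "y": 0.22, "z": -2.5, "roll": 0, "claw": 1},
    {"x": 0, "y": 0.22, "z": -3, "roll": 0, "claw": 1},
    {"x": 0, "y": 0.22, "z": -3, "roll": 0, "claw": 1},
    {"x": 0, "y": 0.22, "z": -3, "roll": 0, "claw": 1}
  ]
}}

```text
clock: 29.62
eef_pos: [505.5, -43.4, 147.0]
tool_rot: [3.141, 0.001, -0.231]
force: [-0.5, 0.1, 0.1]
width: 13.2
```

Emit:
{"api": "send_rows", "payload": {
  "rows": [
    {"x": 0, "y": 0, "z": 0, "roll": 0, "claw": 1},
    {"x": 0, "y": 0, "z": -1, "roll": 0, "claw": 1},
    {"x": 0, "y": 0, "z": -1.5, "roll": 0, "claw": 1},
    {"x": 0, "y": 0, "z": -1.5, "roll": 0, "claw": 1},
    {"x": 0, "y": 0, "z": -1.5, "roll": 0, "claw": 1}
  ]
}}

```text
clock: 30.03
eef_pos: [505.3, -43.3, 131.8]
tool_rot: [3.141, 0.001, -0.231]
force: [0.4, 0.0, -0.8]
width: 12.8
```

Emit:
{"api": "send_rows", "payload": {
  "rows": [
    {"x": 0, "y": 0, "z": 0, "roll": 0, "claw": 1},
    {"x": 0, "y": 0, "z": 0, "roll": 0, "claw": 1},
    {"x": 0, "y": 0, "z": -0.1, "roll": 0, "claw": 1},
    {"x": 0, "y": 0, "z": -0.1, "roll": 0, "claw": 1}
  ]
}}

```text
clock: 30.37
eef_pos: [505.8, -43.4, 131.4]
tool_rot: [-3.142, -0.0, -0.231]
force: [-0.4, 0.9, -0.7]
width: 12.8
```

```bash
python3 axis.py orange w10; python3 axis.py yellow|head -1
```

```text
scene 370 along [-41.2  63.8] across [-4.4 32. ] z [ 93.3 138.9] | all along [-87.2  80.6]
   tilt: z at low/high end 132.8 119.5
wrist 4505 along [-30.7  28.4] across [-9.7  7. ] z [ 91.8 166.3] | all along [-57.   79.8]
   tilt: z at low/high end 157.7 138.2
tcp [505.8 -43.4 131.4] yaw -13.3 F [ 0.  -1.1  0. ] w 12.5 t 30.42
cradle-tcp xy [-2.1  0.2] turn 0.1 along unit [ 0.974 -0.228]
scene 152 along [-15.9  69.7] across [-6.1 19.2] z [ 91.4 116.7] | all along [-41.1  69.4]
```

View pics/w10.png

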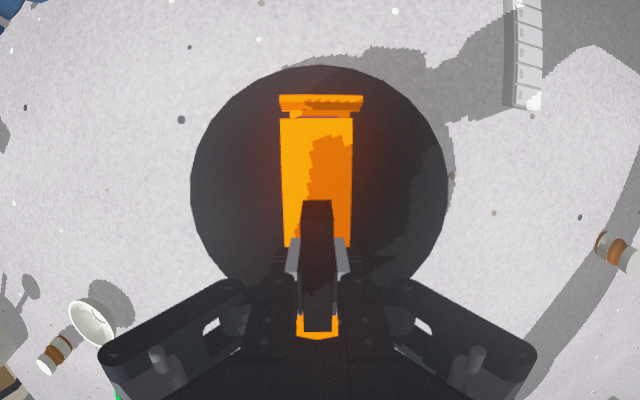

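The cover plate (centre column 317) lies over the yellow tray's position (317) and inside the lip (321). Lowering gently.

Emit:
{"api": "send_rows", "payload": {
  "rows": [
    {"x": 0, "y": 0, "z": -0.2, "roll": 0, "claw": 1},
    {"x": 0, "y": 0, "z": -0.3, "roll": 0, "claw": 1},
    {"x": 0, "y": 0, "z": -0.3, "roll": 0, "claw": 1},
    {"x": 0, "y": 0, "z": -0.3, "roll": 0, "claw": 1}
  ]
}}

```text
clock: 30.9
eef_pos: [505.6, -43.3, 128.2]
tool_rot: [3.142, 0.0, -0.231]
force: [-1.0, -0.1, -1.5]
width: 12.6
```

Emit:
{"api": "send_rows", "payload": {
  "rows": [
    {"x": 0, "y": 0, "z": -0.1, "roll": 0, "claw": 1},
    {"x": 0, "y": 0, "z": -0.1, "roll": 0, "claw": 1},
    {"x": 0, "y": 0, "z": -0.1, "roll": 0, "claw": 1}
  ]
}}

```text
clock: 31.15
eef_pos: [505.7, -43.3, 127.3]
tool_rot: [3.142, 0.0, -0.231]
force: [-0.4, -1.3, -1.4]
width: 13.1
```

Emit:
{"api": "send_rows", "payload": {
  "rows": [
    {"x": 0, "y": 0, "z": -0.1, "roll": 0, "claw": 1},
    {"x": 0, "y": 0, "z": -0.1, "roll": 0, "claw": 1},
    {"x": 0, "y": 0, "z": -0.1, "roll": 0, "claw": 1}
  ]
}}

```text
clock: 31.4
eef_pos: [505.9, -43.3, 126.4]
tool_rot: [-3.142, -0.0, -0.231]
force: [0.4, -0.4, -0.2]
width: 12.9
```

Emit:
{"api": "send_rows", "payload": {
  "rows": [
    {"x": 0, "y": 0, "z": -0.1, "roll": 0, "claw": 1},
    {"x": 0, "y": 0, "z": -0.1, "roll": 0, "claw": 1},
    {"x": 0, "y": 0, "z": -0.1, "roll": 0, "claw": 1}
  ]
}}

```text
clock: 31.65
eef_pos: [505.8, -43.3, 126.4]
tool_rot: [-3.141, -0.001, -0.231]
force: [-2.4, 1.4, 9.5]
width: 12.9
```

Seated at 126.4. Release, rise and back off.

Emit:
{"api": "send_rows", "payload": {
  "rows": [
    {"x": 0, "y": 0, "z": 0, "roll": 0, "claw": 0.7},
    {"x": 0, "y": 0, "z": 0, "roll": 0, "claw": 0},
    {"x": 0, "y": 0, "z": 0.1, "roll": 0, "claw": 0},
    {"x": 0, "y": 0, "z": 0.1, "roll": 0, "claw": 0},
    {"x": 0, "y": 0, "z": 0.1, "roll": 0, "claw": 0}
  ]
}}

```text
clock: 32.07
eef_pos: [505.7, -43.4, 126.2]
tool_rot: [3.142, 0.0, -0.231]
force: [0.5, 0.2, 0.1]
width: 72.5
```

Emit:
{"api": "send_rows", "payload": {
  "rows": [
    {"x": 0, "y": 0, "z": 1.5, "roll": 0, "claw": 0},
    {"x": 0, "y": 0, "z": 4, "roll": 0, "claw": 0},
    {"x": 0, "y": 0, "z": 7, "roll": 0, "claw": 0},
    {"x": 0, "y": 0, "z": 10, "roll": 0, "claw": 0},
    {"x": 0, "y": -3, "z": 12, "roll": 0, "claw": 0}
  ]
}}

```text
clock: 32.48
eef_pos: [507.1, -67.2, 248.8]
tool_rot: [-3.137, -0.002, -0.222]
force: [1.6, 0.6, -0.1]
width: 85.5
```

Emit:
{"api": "send_rows", "payload": {
  "rows": [
    {"x": -1, "y": -4, "z": 0, "roll": 0, "claw": 0},
    {"x": -2, "y": -8, "z": 0, "roll": 0, "claw": 0},
    {"x": -3, "y": -12, "z": 0, "roll": 0, "claw": 0},
    {"x": -4, "y": -16, "z": 0, "roll": 0, "claw": 0},
    {"x": -5, "y": -20, "z": 0, "roll": 0, "claw": 0}
  ]
}}

```text
clock: 32.9
eef_pos: [454.8, -275.1, 246.4]
tool_rot: [3.142, -0.0, -0.231]
force: [1.4, 0.2, 0.2]
width: 85.6
```

Emit:
{"api": "send_rows", "payload": {
  "rows": [
    {"x": 0, "y": -3, "z": 0, "roll": 0, "claw": 0},
    {"x": 0, "y": -5, "z": 0, "roll": 0, "claw": 0},
    {"x": 0, "y": -5, "z": 0, "roll": 0, "claw": 0},
    {"x": 0, "y": -5, "z": 0, "roll": 0, "claw": 0},
    {"x": 0, "y": -5, "z": 0, "roll": 0, "claw": 0}
  ]
}}

```text
clock: 33.32
eef_pos: [455.8, -322.0, 245.9]
tool_rot: [-3.14, 0.001, -0.23]
force: [-0.1, -1.1, 0.5]
width: 85.5
```

```bash
python3 chk.py blue,green,yellow,orange fin; python3 - <<'E'
from h import *
p=cv2.imread("pics/fin_top.png");q=cv2.imread("pics/fin_scene.png")
cv2.imwrite("pics/fin.png",np.vstack([cv2.resize(q,(480,300)),np.hstack([cv2.resize(p[140:240,290:390],(240,240)),cv2.resize(q[155:255,245:345],(240,240))])]))
for k in ("top","scene"):
    p2,d=ctrl.get_image(k)
    H=cv2.cvtColor(p2,cv2.COLOR_BGR2HSV);P=cloud(k,d,(H[...,0]>4)&(H[...,0]<16)&(H[...,1]>150))
    P=P[(np.hypot(P[:,0]-503.7,P[:,1]+43.2)<105)&(P[:,2]>106)];print(k,"cover plate",rect(P),P[:,2].mean().round(1))
    P=cloud(k,d,np.ones(d.shape,bool));P=P[(np.hypot(P[:,0]-503.7,P[:,1]+43.2)<60)&(P[:,2]>128)&(P[:,2]<145)];print(k,"handle",rect(P),len(P))
    for q in ("tray_white_center","pinch_bowl","pill_bottle1"):
        for r in ctrl.regions_of(k,q)[:3]:
            if r["confidence"]<.45:continue
            P=cloud(k,d,r["region"]);P=P[P[:,2]>np.percentile(P[:,2],95)-6];print(k,q,rect(P))
E
```

```text
top blue ztop 140.1 [504.1 -42.3  54.    4.9 -13.9] 13
top green ztop 75.0 [466.3 -37.6  68.4  18.4 -19.8] 8
top yellow ztop 111.5 [467.8 -36.4  67.3  21.  -23.2] 6
top orange ztop 134.2 [506.3 -42.3  61.2  13.6 -13.9] 31
scene blue ztop 62.5 [509.5 -27.1 128.1   2.5 -13. ] 21
scene green ztop 78.6 [511.6 -27.7 130.1   3.  -12.8] 48
scene yellow ztop 107.0 [519.7 -29.3 123.4  19.3 -21.9] 37
scene orange ztop 116.0 [506.  -41.8 141.2  34.8 -13.4] 348
[ 456.1 -321.5  246.2] [-3.141  0.    -0.229] 33.4167
top cover plate [507.  -42.5 139.1  33.5 -13.8] 113.0
top handle [505.7 -42.1  60.8  13.6 -13.9] 133
top tray_white_center [ 611.2 -263.   137.4   33.1  -15.2]
top pinch_bowl [413.4 269.1  72.3  72.  -89.4]
top pill_bottle1 [ 351.4 -399.6   29.9   29.5   -8. ]
top pill_bottle1 [354.6 413.6  29.9  28.3  12.1]
top pill_bottle1 [ 700.  -395.5   30.6   30.2   84.1]
scene cover plate [505.4 -42.3 141.4  36.  -14.1] 111.5
scene handle [505.  -43.3  61.   17.4 -13.7] 166
scene tray_white_center [ 613.1 -263.9  137.7   36.4  -13.9]
scene pinch_bowl [414.2 269.   73.1  69.4 -18.8]
scene pill_bottle1 [356.  414.4  29.4  29.3 -23.9]
scene pill_bottle1 [ 701.4 -394.2   32.7   30.2   80.4]
scene pill_bottle1 [ 405.8 -344.2  196.3   26.3   48.7]
```

View pics/fin.png

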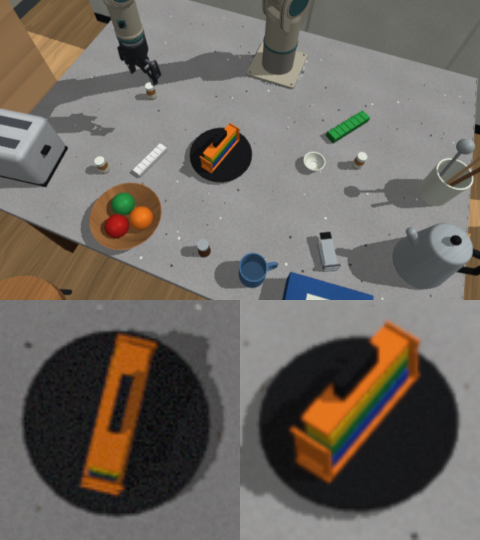

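The final view shows blue, green, yellow and the cover stacked level between the walls, handle up. The bystanders haven't moved. Handing in.

```bash
python3 -c "
from cell import ctrl
print(ctrl.finish_job())"
```

```text
the job is handed in; nothing more can be done
None
```

The pill organizer is back together in its cradle: blue, then the smaller green tray, then yellow, then the orange cover with its handle up. I let go of each piece before fetching the next, and handed the job in at about 34 s of the 120 s allowed.

**Stack heights:** each piece touched down at the height expected for a flush stack, and the contact force I read stayed at or below about 15 N.

**Alignment:** the trays sit within about 2 mm of the cradle centre, at its yaw of about −13°. The cover measures about 2 mm off centre along its length and about 1 mm sideways. A thin strip of yellow shows at one end in the top view; I left it, as a nudge risked more than it would gain.

**Things to leave alone:** the white tray, the bowl and all three bottles measured within about 3 mm of where they started, which is camera noise. The larger green look-alike was never approached.

**Disagreeing checks:** one scene-camera reading for the bottle near (351, −400) was spurious, probably mixed up with the arm. The top camera puts that bottle where it began.

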